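# Hang the spool bracket on the bay divider

### The arm

A 7-joint arm with a two-finger parallel gripper is mounted at the origin on the work surface. World frame = base frame: x ahead of the robot, y to its left, z up, the work surface at z = 0. Lengths are in m, angles in rad, forces in N, time in s.
With the tool pointing down it reaches from about 0.4 to 0.85 m from the base axis. Payload 6.9 kg.
Tool frame: the origin (TCP) lies on the front face of the gripper's body, between the roots of the fingers; the fingertips stand 73 mm ahead of it and the grasp point (between the pads) lies 54 mm ahead of it; z points along the fingers, y is the line along which they close (so a half turn about z gives the same grasp; the last joint's range is limited). The gripper opens to 85 mm and grips with 20 to 120 N. Pads are 22 mm wide; open, the fingers measure 114 mm over their backs; the gripper's body (76 mm by 85 mm) begins 54 mm behind the grasp point. The pads swing forward as they close: fully open they stand 13 mm farther back than shut.
Start: joints at [1.312, 0.507, -0.238, 1.5, 0.126, 1.149, -0.155], TCP at [0.222, -0.584, 0.304] pointing down, gripper open.
Joint ranges: [-3.08, 3.08], [-0.24, 2.05], [-1.43, 1.35], [0, 2.5], [-1.52, 4.66], [0.17, 1.96], [-2.89, 2.89]. Speed limits (rad/s): [2.39, 2.39, 3.14, 3.14, 3.14, 3.14, 3.14].

### API

Orientations are given as [roll, pitch, yaw] about the fixed x, y, z axes, in that order (R = Rz(yaw) Ry(pitch) Rx(roll)).
In Python, from cell import env gives the robot as it stands.
- The arm moves only by the tool send_rows, never from a script. Its argument "targets" is a list of rows, each an object with "delta_rot": the turn, a rotation vector about the tool's x, y, z in degrees, a list of three; "linear": the shift along the tool's x, y, z in mm, a list of three; "hand": the gripper command: -1 is shut, 1 is fully open, values between are in proportion. A call has exactly 8 rows; each row shifts and turns the commanded pose from where the row before left it, along the tool's axes as they then stand; what a row does not reach is not made up. A row lasts 1/8 s, in which the tool goes at most 62.5 mm and 10.7 degrees, less where a joint would pass 70% of its speed; a pose out of reach is approached as far as the arm can. A call with a gripper value outside its range is refused whole. The fingers move at their own pace and stop on an object; "grip_force" is the grip in N (left out, the last holds). Time passes only in rows, so rows that do not move let the fingers close, or fill a call up. It gives the time, the measured TCP pose, the force, the opening and the grip force at its end, in the units of the state.
- env.sense(): the state, without advancing time (a new reading comes with each control period).
- env.get_image(name): name is "side" or "top"; returns a dict with "color" (480x640x3 uint8, red, green, blue), "intrinsics" (3x3 intrinsics, pixels), "T" (4x4, takes a point from camera to world coordinates). Camera axes: x right, y up, looking along -z (the intrinsics and any distortion apply to the point x, -y, -z); pixel columns grow to the right and rows downward; lengths in m; the calibration is good to about 2 mm. A picture is of the moment at which its call begins. There is no depth.
- env.finish_job(): hands the job in; it is judged then, once.
The state is a dict: "time_s": time; "joint_pos": joint angles; "joint_velocities": joint speeds; "tau": joint torques, N m; "tool_pos": TCP position; "tcp_rot": TCP orientation; "ft_force": force on the tool from outside, world axes, zero at the start; "torque": the same for the moment, N m; "width": finger opening in m; "grasp_force": force on a finger pad.
Only numpy, scipy, OpenCV 4.12 (cv2) and the standard library are available. Lean on these libraries where they do the work, as an engineer would, in place of code of your own. Each camera call takes 0.05 s, during which the arm holds its last target. There are 200 camera calls.

### The job

Hang the black printed spool bracket on the two headed studs of the bay divider. First clear away the spool that is parked in front of the studs: stand it in the empty blue bin. Then tip the bracket, which lies on its back plate, up onto its arm so that it stands on the bench, let go, take it again by the arm from above, fit the wide ends of its two keyhole slots over the stud heads and slide it down until it hangs fully home, and let go; leave the small spool, the bottle, the scraper and the gear where they are.

Things in the scene. Friction and masses are not known exactly. Their poses are not given: they have to be found in the camera images.
- bracket: Black printed bracket, about 160 g, L-shaped: plate 100 wide, 125 tall, 8 mm thick, with an arm. Origin: middle of the back face's lower edge. Axes as when hung: z up the plate, x out of its back, y along the lower edge; plate x -8..0 mm. Starts flat on its back: x down, arm straight up. It stands up by a quarter turn about the lower edge, the arm going towards -z; past about half way it falls.
- bracket_seat (a point): Bracket's back face, midway between its two keyhole slots, 104 mm up the plate: where the stud axes lie when fully home. Axes as bracket. Slots go through the plate at y -30 and +30 mm: wide end an octagon 22 mm across centred 82 mm up the plate (22 mm below this point), then upwards a slot 9.5 mm wide that ends 107.5 mm up.
- bracket_arm (a point): Point inside the bracket's arm at x -68, z 12 mm from the origin. The arm is 24 mm wide (y) and 24 mm tall, from x -8 to -138 mm, its underside flush with the plate's lower edge (z 0..24), so the bracket stands on it. A fillet fills the corner with the plate to z 35 mm. Here the arm can be taken across its width, clear of plate and lip. Axes as bracket.
- bracket_lip (a point): Centre of the upturned lip at the arm's far end, x -132, z 35 mm from the bracket's origin; lip 24 mm wide (y), x -138..-126, z 24..46 mm. At the start it is at the top of the upright arm, 132 mm above the bench. As the bracket tips, the lip turns up between the fingers that hold it: pinch it with the fingertips only. Axes as bracket.
- divider: Low bay divider fixed to the bench: upright grey board 300 wide, 245 tall, 18 mm thick, black edging, steel angle feet behind it. Origin: on the bench, middle of the front face. x into the board (the front looks to -x), y along the board, z up.
- studs (a point): Point on the divider's front face midway between its two steel studs, 178 mm above the bench. The studs stand out along -x at y -30 and +30 mm: shank 7 mm in diameter and 10 mm long, then a head 14 mm in diameter, 5 mm thick (15 mm in all). Axes as divider.
- spool: Spool in the way: part-used filament spool, cardboard flanges, 200 mm in diameter, 55 mm wide over its two flat flanges, 0.3 to 0.6 kg, standing on its rim, edge-on to the divider, in front of the studs; it can roll. Origin: its centre, 100 mm above what it stands on; y is its axle line. Can be taken from above across the flanges near the top.
- bin_empty: The empty one of two equal blue bins side by side on a thin steel tray, fixed: 240 x 86 mm outside, 232 x 78 inside, floor 4 thick, sides and back (+x end) 95 high, front lip (-x end) 44 mm high. Origin: centre of its underside, 4 mm above the bench; x along its length, y across. A spool stands in it with its axle along y, centre 104 mm above this origin.
- bin_full: The other blue bin, same size and axes, beside the empty one (centres 108 mm apart); it holds a smaller spool.
- stored_spool: Bystander: smaller spool, 140 mm in diameter and 55 mm wide, standing in the other bin, its top 148 mm above the bench. Origin: its centre; y is its axle line.
- bottle: Bystander: white cleaning-spirit bottle, 62 mm in diameter, 185 mm tall. Origin: centre of its underside.
- scraper: Bystander: print scraper lying on the bench, 250 mm long along x, blade 65 mm wide. Origin: below the middle of its length.
- gear: Bystander: small grey printed gear lying flat, 54 mm in diameter, 12 mm thick. Origin: centre of its underside.

How it is judged:
On the way, in this order (a step that is already met when the one before it is completed fails the run):
1. the spool stands in the empty bin, let go (x of spool in the frame of bin_empty between -0.045 and 0.025 m and y of spool in the frame of bin_empty between -0.02 and 0.02 m and z of spool in the frame of bin_empty between 0.092 and 0.114 m and angle between spool's own y axis and vertical between 1.27 and 1.87 rad and contact force between the fingers and spool below 0.3 N and linear speed of spool below 0.05 m/s), for 0.2 s.
2. the bracket stands upright on the bench on its arm, let go (angle between bracket's own z axis and vertical below 0.1 rad and height (world z) of bracket below 0.006 m and height (world z) of bracket_lip below 0.06 m and contact force between the fingers and bracket below 0.3 N and linear speed of bracket below 0.05 m/s), for 0.2 s.
At the end, for the whole second after the job is handed in: Bracket hangs at rest, seat point within 5 mm of the studs' point (x -5..3), upright and square within 0.1 rad. Spool rests in the empty bin: centre x -45..25, y +-20, z 92..114 mm from the bin's origin, axle level within 0.3 rad. Bystanders moved under 30 mm (x of bracket_seat in the frame of studs between -0.005 and 0.003 m and y of bracket_seat in the frame of studs between -0.005 and 0.005 m and z of bracket_seat in the frame of studs between -0.005 and 0.005 m and angle between bracket's own z axis and vertical below 0.1 rad and angle between the x axis of bracket and the x axis of divider, either way round below 0.1 rad and x of spool in the frame of bin_empty between -0.045 and 0.025 m and y of spool in the frame of bin_empty between -0.02 and 0.02 m and z of spool in the frame of bin_empty between 0.092 and 0.114 m and angle between spool's own y axis and vertical between 1.27 and 1.87 rad and linear speed of each of bracket, spool below 0.02 m/s); the robot touches nothing.
It fails at once if the stored spool is disturbed (moved over 30 mm) (distance of stored_spool from where it was at the start of the episode above 0.03 m).
It fails at once if the bottle is disturbed (moved over 30 mm) (distance of bottle from where it was at the start of the episode above 0.03 m).
It fails at once if the scraper is disturbed (moved over 30 mm) (distance of scraper from where it was at the start of the episode above 0.03 m).
It fails at once if the gear is disturbed (moved over 30 mm) (distance of gear from where it was at the start of the episode above 0.03 m).
It also fails if it takes over 72 s, if anything falls off the work surface, if the arm or the gripper's body presses on something with over 40 N, if the wrist force passes 120 N, or if a joint passes its speed limit or range.

## Working session

There is one attempt and no reset: what is moved stays moved. The work goes in short steps, Python scripts to look and compute and a tool call to move; the robot and the scene stay as the last step left them, time stands still between calls to the robot, and variables do not carry over. Pictures are saved under pics/ and viewed, at most 10 in all, crops included, and the job is handed in when it is done.

Besides the shell and the picture viewer there is one more tool, called as name([rows], argument=value, ...), one row to a line, values as JSON. send_rows: Moves the arm, as the interface text tells. Its arguments: {"type":"object","properties":{"targets":{"type":"array","items":{"type":"object","properties":{"delta_rot":{"type":"array","items":{"type":"number"}},"linear":{"type":"array","items":{"type":"number"}},"hand":{"type":"number"}}}},"grip_force":{"type":"number"}},"required":["targets"]}

```bash
mkdir -p pics
cat > h.py <<'E'
import numpy as np, cv2
from cell import env
from scipy.spatial.transform import Rotation as R
def img(n): return env.get_image(n)
def save(n,f):
    d=img(n); cv2.imwrite('pics/'+f,d['color'][:,:,::-1]); return d
def ray(d,uv):
    K=np.array(d['intrinsics']);T=np.array(d['T'])
    p=np.linalg.solve(K,np.array([uv[0],uv[1],1.]))
    return T[:3,3],T[:3,:3]@np.array([p[0],-p[1],-p[2]])
def onplane(d,uv,z=0):
    o,v=ray(d,uv); return o+v*(z-o[2])/v[2]
def proj(d,P):
    K=np.array(d['intrinsics']);T=np.array(d['T'])
    c=T[:3,:3].T@(np.array(P)-T[:3,3]); q=K@np.array([c[0],-c[1],-c[2]]); return q[:2]/q[2]
E
python3 - <<'E'
from h import *
for n in('top','side'):
    d=save(n,n+'0.png'); print(n,np.round(d['intrinsics'],1).tolist(),np.round(d['T'],4).tolist(),[k for k in d])
s=env.sense();print(s)
E
```

```text
top [[616.0, 0.0, 312.8], [0.0, 616.0, 239.7], [0.0, 0.0, 1.0]] [[-0.0009, 0.9854, -0.1705, 0.3725], [-0.9999, 0.0015, 0.0136, 0.0243], [0.0136, 0.1705, 0.9853, 1.364], [0.0, 0.0, 0.0, 1.0]] ['color', 'intrinsics', 'T']
side [[500.8, 0.0, 315.3], [0.0, 500.8, 238.3], [0.0, 0.0, 1.0]] [[-0.7874, 0.3839, -0.4823, -0.073], [-0.6164, -0.5025, 0.6062, 0.8146], [-0.0096, 0.7747, 0.6323, 0.9707], [0.0, 0.0, 0.0, 1.0]] ['color', 'intrinsics', 'T']
{'time_s': 0.1, 'joint_pos': array([ 1.31247323,  0.50826663, -0.23750759,  1.50102077,  0.12571319,
        1.14890243, -0.15479679]), 'joint_velocities': array([-0.00121706, -0.0023389 ,  0.00074348, -0.00132808, -0.0004716 ,
        0.00021136, -0.00112586]), 'tau': array([-5.68484335e-03, -6.21837401e+01, -2.19483063e+00, -2.50204057e+01,
        1.25112277e-02,  7.86286691e-03, -2.58267170e-05]), 'tool_pos': array([ 0.22220806, -0.58381413,  0.30311187]), 'tcp_rot': array([-3.13998457e+00,  5.03411622e-05,  3.63821203e-01]), 'ft_force': array([-0.45715946,  0.01325961, -0.66338554]), 'torque': array([ 0.02280884, -0.06922292, -0.01193394]), 'grasp_force': 0.0, 'width': 0.0854615064782808}
```

View pics/top0.png

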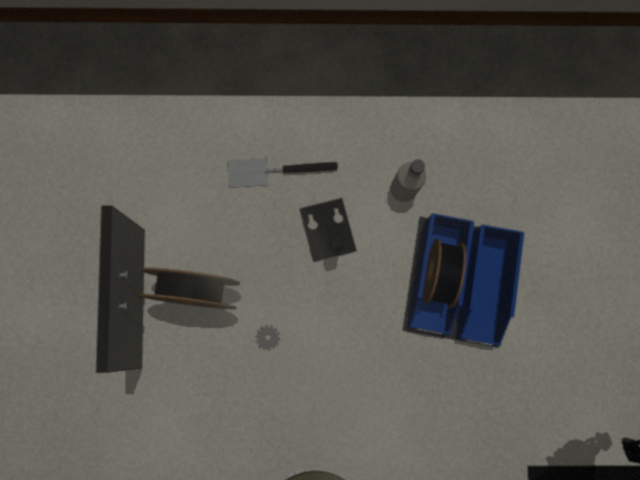

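View pics/side0.png

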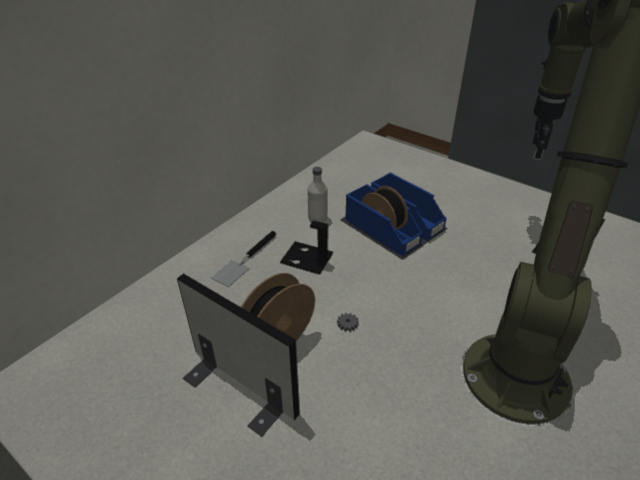

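The top view shows the divider at left (studs near (123,273) and (122,306)), the spool at (190,288), the bracket at (328,230), the full bin at (440,270), the empty bin at (492,287), the gear at (267,338), the bottle at (410,178) and the scraper at (282,172). The side view shows the divider from behind, with the bracket's arm upright and the lip at (318,226).

Run:
```python
import cv2,numpy as np
a=cv2.imread('pics/top0.png')
g=cv2.convertScaleAbs(a,alpha=1.8,beta=10)
c1=cv2.resize(g[195:385,90:250],None,fx=3.1,fy=3.1,interpolation=cv2.INTER_CUBIC)
c2=cv2.resize(g[190:270,290:365],None,fx=3.7,fy=3.7,interpolation=cv2.INTER_CUBIC)
c3=cv2.resize(g[205:355,400:530],None,fx=2,fy=2,interpolation=cv2.INTER_CUBIC)
o=np.zeros((600,800,3),np.uint8)
o[:c1.shape[0],:c1.shape[1]]=c1; o[:c2.shape[0],510:510+c2.shape[1]]=c2; o[300:300+c3.shape[0],510:510+c3.shape[1]]=c3
cv2.imwrite('pics/crop1.png',o);print(c1.shape,c2.shape,c3.shape)
b=cv2.imread('pics/side0.png');g=cv2.convertScaleAbs(b,alpha=1.8,beta=10)
o=np.zeros((600,800,3),np.uint8)
c=cv2.resize(g[210:285,270:345],(400,400),interpolation=cv2.INTER_CUBIC);o[:400,:400]=c
c=cv2.resize(g[160:280,335:455],(400,400),interpolation=cv2.INTER_CUBIC);o[:400,400:]=c
cv2.imwrite('pics/crop2.png',o)
```

```text
(589, 496, 3) (296, 278, 3) (300, 260, 3)
```

View pics/crop1.png

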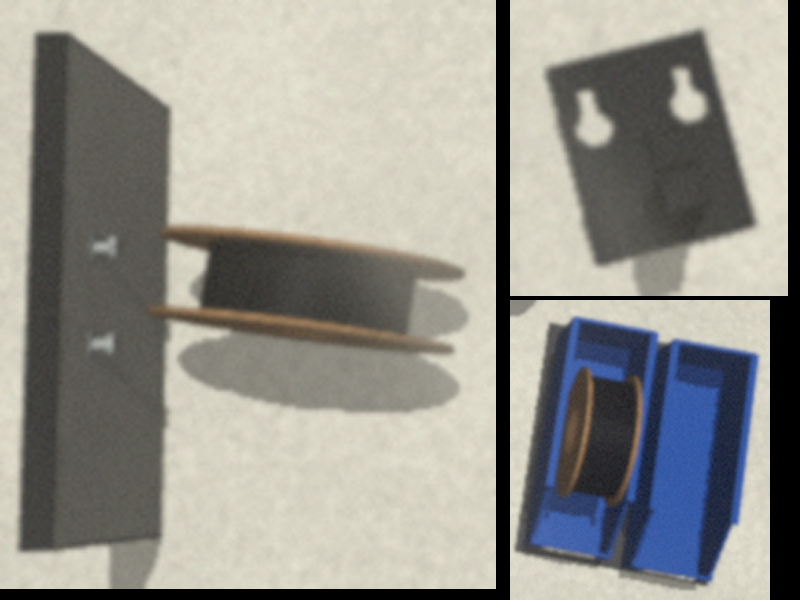

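View pics/crop2.png

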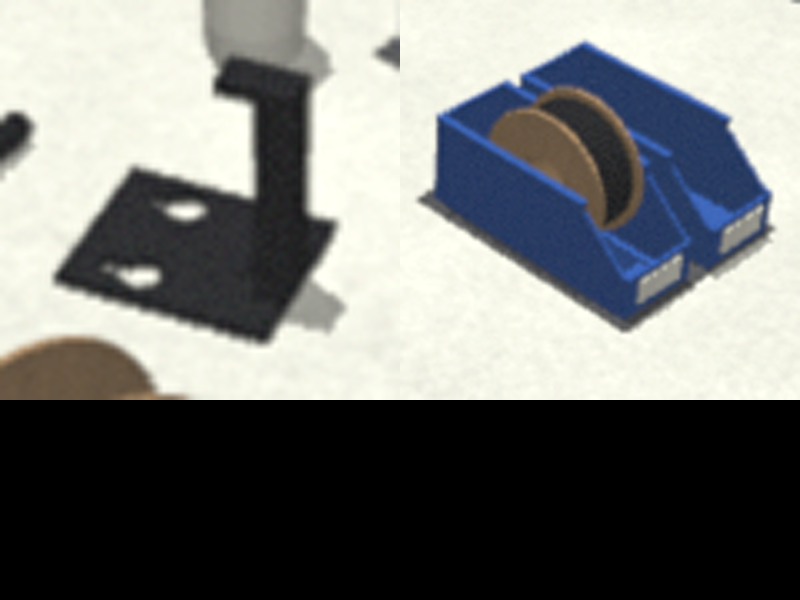

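The first crop shows the divider's front-face corners at crop pixels (68,34), (170,107), (161,538) and (53,548). The stud heads are near (113,245) and (110,343), and the flange ends are at (165,230)/(463,272) and (150,312)/(452,350). The bracket corners are (548,68), (703,31), (755,223) and (598,265), and the empty bin is at right. The second crop confirms that the bracket's lip points towards the slots and that the bins' low lips face the robot.

Run:
```python
from h import *
d=img('top'); a=d['color']
f=lambda x,y,ox,oy,s,bx,by:((x-ox+.5)/s-.5+bx,(y-oy+.5)/s-.5+by)
A=lambda x,y:f(x,y,0,0,3.1,90,195)
B=lambda x,y:f(x,y,510,0,3.7,290,190)
C=lambda x,y:f(x,y,510,300,2,400,205)
deg=np.degrees
# spool
cs=[]
for e in [((165,230),(463,272)),((150,312),(452,350))]:
    v=[ray(d,A(*p)) for p in e]; o=v[0][0]; b=sum(w[1]/np.linalg.norm(w[1]) for w in v)
    cs.append(o+b*(.1-o[2])/b[2])
c=(cs[0]+cs[1])/2; print('spool',c.round(4),'sep',np.linalg.norm(cs[0]-cs[1]).round(4),'axle az',deg(np.arctan2(*(cs[0]-cs[1])[1::-1])).round(1))
for e in [((165,230),(463,272)),((150,312),(452,350))]:
    q=[onplane(d,A(*p),.1) for p in e]; print(' plane az',deg(np.arctan2(*(q[0]-q[1])[1::-1])).round(1))
# divider
lo=[onplane(d,A(*p),0) for p in((170,107),(161,538))]; hi=[onplane(d,A(*p),.245) for p in((68,34),(53,548))]
print('div lo',np.round(lo,4),'hi',np.round(hi,4))
for q in(lo,hi): print(np.linalg.norm(q[0]-q[1]).round(4),deg(np.arctan2(*(q[0]-q[1])[1::-1])).round(2))
g=a.mean(2)
for r in((268,280),(300,312)):
    s=g[r[0]:r[1],114:132]; print(s.astype(int))
# bracket
m=((g<75)*255).astype(np.uint8)
P=np.array([onplane(d,B(*p),.008)[:2] for p in((548,68),(703,31),(755,223),(598,265))])
# model in bracket (z,y): top-left is +y
M=np.array([[.125,.05],[.125,-.05],[0,-.05],[0,.05]])
H=M-M.mean(0); Q=P-P.mean(0)
th=np.arctan2((H[:,0]*Q[:,1]-H[:,1]*Q[:,0]).sum(),(H*Q).sum()); Rm=np.array([[np.cos(th),-np.sin(th)],[np.sin(th),np.cos(th)]])
o=P.mean(0)-Rm@M.mean(0); print('bracket az',deg(th).round(2),'origin',o.round(4),'res',(P-(M@Rm.T+o)).round(4).tolist(),'lip xy',(o+Rm@[.035,0]).round(4))
# bin
bt=[onplane(d,C(*p),.099) for p in((678,342),(757,353))]; fr=[onplane(d,C(*p),.048) for p in((630,570),(710,582))]
print('bin back',np.round(bt,4),'front',np.round(fr,4))
x=(bt[0]+bt[1]-fr[0]-fr[1])/2; print('len',np.linalg.norm(x[:2]).round(4),'az',deg(np.arctan2(x[1],x[0])).round(2),'c',((bt[0]+bt[1]+fr[0]+fr[1])/4).round(4), 'w',np.linalg.norm(bt[0]-bt[1]).round(3),np.linalg.norm(fr[0]-fr[1]).round(3))
```

```text
spool [0.4893 0.2595 0.1   ] sep 0.0533 axle az -7.3
 plane az 82.0
 plane az 82.9
div lo [[0.6321 0.3834 0.    ]
 [0.3262 0.3757 0.    ]] hi [[0.6297 0.3817 0.245 ]
 [0.329  0.3738 0.245 ]]
0.3059 1.44
0.3008 1.5
[[45 43 42 44 44 44 42 43 45 43 44 43 42 44 43 44 42 42]
 [44 43 44 42 44 45 45 41 43 43 42 44 44 43 44 42 42 43]
 [42 43 43 43 46 44 43 42 43 44 45 49 50 47 44 43 44 42]
 [44 42 43 43 45 47 44 42 41 45 50 64 65 55 43 43 44 43]
 [42 41 43 43 46 50 46 46 48 52 61 74 76 60 45 42 42 43]
 [44 44 42 46 48 54 62 70 73 76 77 81 78 60 42 40 43 42]
 [45 43 43 43 52 57 73 83 87 86 84 78 72 55 40 39 39 43]
 [43 42 42 45 50 56 71 75 79 80 78 76 72 55 40 37 42 45]
 [44 43 45 44 48 51 56 57 57 58 61 66 69 56 42 41 42 44]
 [43 44 42 44 45 48 45 43 43 42 47 54 57 49 44 41 43 43]
 [44 43 42 43 44 44 42 40 41 40 42 47 47 43 41 41 43 42]
 [44 43 42 42 41 41 42 41 40 41 41 41 42 41 44 42 43 41]]
[[41 44 42 41 43 43 42 43 41 41 42 44 44 43 43 43 41 42]
 [43 42 42 43 46 43 42 42 41 43 44 44 44 45 43 42 42 44]
 [43 42 42 46 48 44 41 40 42 43 54 58 55 45 45 44 43 42]
 [43 43 44 44 52 47 46 49 51 56 66 71 62 44 42 42 42 42]
 [42 42 42 46 51 56 65 72 72 73 81 81 64 45 43 44 41 43]
 [42 43 43 43 53 65 78 83 85 84 88 85 67 44 39 43 44 43]
 [44 43 41 47 55 67 77 81 81 80 86 83 65 44 39 41 43 44]
 [45 42 44 46 55 58 62 64 62 67 74 76 63 45 41 43 45 44]
 [43 41 42 45 50 48 47 46 47 48 61 63 55 44 41 43 43 43]
 [44 46 44 42 45 43 39 40 41 42 48 48 47 43 43 42 44 42]
 [43 43 43 44 43 39 41 41 40 40 42 42 42 44 44 42 41 41]
 [45 44 44 45 41 43 41 41 39 40 39 40 42 43 42 44 44 42]]
bracket az 14.31 origin [ 0.5709 -0.0434] res [[0.0001, -0.0014], [-0.0013, 0.0008], [0.0011, 0.0014], [0.0002, -0.0008]] lip xy [ 0.6048 -0.0347]
bin back [[ 0.6218 -0.3523  0.099 ]
 [ 0.6101 -0.435   0.099 ]] front [[ 0.386  -0.3046  0.048 ]
 [ 0.3734 -0.3889  0.048 ]]
len 0.2409 az -11.22 c [ 0.4978 -0.3702  0.0735] w 0.083 0.085
```

```bash
cat >> h.py <<'E'
from scipy.linalg import logm,expm
def mk(p,Rm):
    T=np.eye(4);T[:3,:3]=Rm;T[:3,3]=p;return T
def down(psi): return R.from_euler('xyz',[180,0,psi],degrees=True).as_matrix()
def cur():
    s=env.sense(); return mk(s['tool_pos'],R.from_euler('xyz',s['tcp_rot']).as_matrix())
def plan(p,psi,n,T0=None):
    T0=cur() if T0 is None else T0
    T1=mk(p,down(psi)); S=expm(np.real(logm(np.linalg.inv(T0)@T1))/n)
    w=R.from_matrix(S[:3,:3]).as_rotvec(degrees=True)
    print(n,'rows lin',(S[:3,3]*1e3).round(1).tolist(),'rot',w.round(2).tolist(),'|',np.linalg.norm(S[:3,3]*1e3).round(1))
    T=T0;pts=[]
    for i in range(n): T=T@S;pts.append(T[:3,3].round(3).tolist())
    print(' path',pts[n//4],pts[n//2],pts[-1]); return T1
E
python3 - <<'E'
from h import *
d=img('top')
for uv in((125.5,273.9),(124.9,305.4)): print(onplane(d,uv,.178).round(4))
plan([.4893,.2595,.33],82.7,18)
E
```

```text
[0.5104 0.369  0.178 ]
[0.4499 0.3671 0.178 ]
18 rows lin [47.7, -19.6, -1.5] rot [-0.0, -0.0, -3.44] | 51.6
 path [0.387, -0.387, 0.311] [0.487, -0.149, 0.318] [0.489, 0.259, 0.33]
```

send_rows([
  {"linear": [48,-20,-1.5],"delta_rot": [0,0,-3.4],"hand": 1},
  {"linear": [48,-20,-1.5],"delta_rot": [0,0,-3.4],"hand": 1},
  {"linear": [48,-20,-1.5],"delta_rot": [0,0,-3.4],"hand": 1},
  {"linear": [48,-20,-1.5],"delta_rot": [0,0,-3.4],"hand": 1},
  {"linear": [48,-20,-1.5],"delta_rot": [0,0,-3.4],"hand": 1},
  {"linear": [48,-20,-1.5],"delta_rot": [0,0,-3.4],"hand": 1},
  {"linear": [48,-20,-1.5],"delta_rot": [0,0,-3.4],"hand": 1},
  {"linear": [48,-20,-1.5],"delta_rot": [0,0,-3.4],"hand": 1},
], grip_force=40)

```text
time_s: 1.2
tool_pos: [0.4572, -0.2434, 0.3159]
tcp_rot: [3.142, -0.0, 0.84]
ft_force: [0.8, 0.7, 0.1]
width: 0.0853
grasp_force: 0.0
```

send_rows([
  {"linear": [48,-20,-1.5],"delta_rot": [0,0,-3.4],"hand": 1},
  {"linear": [48,-20,-1.5],"delta_rot": [0,0,-3.4],"hand": 1},
  {"linear": [48,-20,-1.5],"delta_rot": [0,0,-3.4],"hand": 1},
  {"linear": [48,-20,-1.5],"delta_rot": [0,0,-3.4],"hand": 1},
  {"linear": [48,-20,-1.5],"delta_rot": [0,0,-3.4],"hand": 1},
  {"linear": [48,-20,-1.5],"delta_rot": [0,0,-3.4],"hand": 1},
  {"linear": [48,-20,-1.5],"delta_rot": [0,0,-3.4],"hand": 1},
  {"linear": [0,0,0],"delta_rot": [0,0,0],"hand": 1},
])

```text
time_s: 2.2
tool_pos: [0.5132, 0.1169, 0.3268]
tcp_rot: [-3.141, -0.003, 1.262]
ft_force: [-0.5, 0.3, -0.4]
width: 0.0851
grasp_force: 0.0
```

Run:
```python
from h import *
s=env.sense();print(s['time_s'],s['tool_pos'].round(4),s['tcp_rot'].round(3),s['joint_pos'].round(2),s['ft_force'].round(1))
T=plan([.4893,.2595,.33],82.7,4)
plan([.4893,.2595,.230],82.7,4,T)
```

```text
2.2 [0.5132 0.1169 0.3268] [-3.141e+00 -3.000e-03  1.262e+00] [ 0.18  0.38 -0.65  1.72  0.25  1.13 -0.85] [-0.5  0.3 -0.4]
4 rows lin [33.3, -14.3, -0.7] rot [-0.0, -0.04, -2.6] | 36.2
 path [0.504, 0.189, 0.328] [0.498, 0.224, 0.329] [0.489, 0.259, 0.33]
4 rows lin [0.0, 0.0, 25.0] rot [0.0, -0.0, 0.0] | 25.0
 path [0.489, 0.26, 0.28] [0.489, 0.26, 0.255] [0.489, 0.26, 0.23]
```

send_rows([
  {"linear": [33,-14,-0.7],"delta_rot": [0,0,-2.6],"hand": 1},
  {"linear": [33,-14,-0.7],"delta_rot": [0,0,-2.6],"hand": 1},
  {"linear": [33,-14,-0.7],"delta_rot": [0,0,-2.6],"hand": 1},
  {"linear": [33,-14,-0.7],"delta_rot": [0,0,-2.6],"hand": 1},
  {"linear": [0,0,0],"delta_rot": [0,0,0],"hand": 1},
  {"linear": [0,0,25],"delta_rot": [0,0,0],"hand": 1},
  {"linear": [0,0,25],"delta_rot": [0,0,0],"hand": 1},
  {"linear": [0,0,25],"delta_rot": [0,0,0],"hand": 1},
])

```text
time_s: 3.2
tool_pos: [0.493, 0.2514, 0.2532]
tcp_rot: [3.141, 0.001, 1.433]
ft_force: [0.3, 0.3, 0.0]
width: 0.0854
grasp_force: 0.0
```

Run:
```python
from h import *
plan([.4893,.2595,.230],82.7,2)
```

```text
2 rows lin [3.8, -2.4, 11.6] rot [0.01, 0.04, -0.31] | 12.4
 path [0.491, 0.255, 0.242] [0.489, 0.26, 0.23] [0.489, 0.26, 0.23]
```

send_rows([
  {"linear": [4,-2.5,12],"delta_rot": [0,0,-0.3],"hand": 1},
  {"linear": [4,-2.5,12],"delta_rot": [0,0,-0.3],"hand": 1},
  {"linear": [0,0,0],"delta_rot": [0,0,0],"hand": -1},
  {"linear": [0,0,0],"delta_rot": [0,0,0],"hand": -1},
  {"linear": [0,0,0],"delta_rot": [0,0,0],"hand": -1},
  {"linear": [0,0,0],"delta_rot": [0,0,0],"hand": -1},
  {"linear": [0,0,0],"delta_rot": [0,0,0],"hand": -1},
  {"linear": [0,0,0],"delta_rot": [0,0,0],"hand": -1},
], grip_force=50)

```text
time_s: 4.2
tool_pos: [0.4888, 0.2622, 0.2308]
tcp_rot: [3.14, -0.001, 1.446]
ft_force: [0.6, 0.6, 5.6]
width: 0.0543
grasp_force: 53.6
```

Run:
```python
from h import *
T=plan([.485,.2595,.45],82.7,5)
T2=mk([.493,-.369,.45],down(-11.2))
for n in (14,16,18): plan([.493,-.369,.45],-11.2,n,T)
plan([.493,-.369,.245],-11.2,8,T2)
```

```text
5 rows lin [-0.6, -0.7, -43.8] rot [0.01, -0.01, 0.03] | 43.8
 path [0.487, 0.261, 0.318] [0.486, 0.261, 0.362] [0.485, 0.26, 0.45]
14 rows lin [-31.2, 39.4, 0.0] rot [0.0, -0.0, 6.71] | 50.3
 path [0.597, 0.095, 0.45] [0.623, -0.103, 0.45] [0.493, -0.369, 0.45]
16 rows lin [-27.1, 34.7, 0.0] rot [0.0, -0.0, 5.87] | 44.0
 path [0.604, 0.077, 0.45] [0.624, -0.097, 0.45] [0.493, -0.369, 0.45]
18 rows lin [-23.9, 31.0, 0.0] rot [0.0, -0.0, 5.22] | 39.1
 path [0.595, 0.1, 0.45] [0.624, -0.092, 0.45] [0.493, -0.369, 0.45]
8 rows lin [-0.0, -0.0, 25.6] rot [0.0, -0.0, 0.0] | 25.6
 path [0.493, -0.369, 0.373] [0.493, -0.369, 0.322] [0.493, -0.369, 0.245]
```

send_rows([
  {"linear": [0,0,-44],"delta_rot": [0,0,0],"hand": -1},
  {"linear": [0,0,-44],"delta_rot": [0,0,0],"hand": -1},
  {"linear": [0,0,-44],"delta_rot": [0,0,0],"hand": -1},
  {"linear": [0,0,-44],"delta_rot": [0,0,0],"hand": -1},
  {"linear": [0,0,-44],"delta_rot": [0,0,0],"hand": -1},
  {"linear": [0,0,0],"delta_rot": [0,0,0],"hand": -1},
  {"linear": [-13,17,0],"delta_rot": [0,0,3],"hand": -1},
  {"linear": [-27,35,0],"delta_rot": [0,0,6],"hand": -1},
], grip_force=60)

```text
time_s: 5.2
tool_pos: [0.5331, 0.2141, 0.4485]
tcp_rot: [-3.139, 0.002, 1.288]
ft_force: [2.1, 0.7, -2.6]
width: 0.0545
grasp_force: 65.9
```

send_rows([
  {"linear": [-27,35,0],"delta_rot": [0,0,5.9],"hand": -1},
  {"linear": [-27,35,0],"delta_rot": [0,0,5.9],"hand": -1},
  {"linear": [-27,35,0],"delta_rot": [0,0,5.9],"hand": -1},
  {"linear": [-27,35,0],"delta_rot": [0,0,5.9],"hand": -1},
  {"linear": [-27,35,0],"delta_rot": [0,0,5.9],"hand": -1},
  {"linear": [-27,35,0],"delta_rot": [0,0,5.9],"hand": -1},
  {"linear": [-27,35,0],"delta_rot": [0,0,5.9],"hand": -1},
  {"linear": [-27,35,0],"delta_rot": [0,0,5.9],"hand": -1},
])

```text
time_s: 6.2
tool_pos: [0.6252, -0.1203, 0.4472]
tcp_rot: [-3.14, 0.004, 0.459]
ft_force: [0.2, -0.4, -2.6]
width: 0.0542
grasp_force: 66.0
```

Run:
```python
from h import *
s=env.sense();print(s['tool_pos'].round(4),s['width'],s['joint_pos'].round(2))
plan([.493,-.369,.45],-11.2,8)
plan([.493,-.369,.42],-11.2,7)
```

```text
[ 0.6252 -0.1203  0.4472] 0.054226353842235835 [ 0.37  0.48 -0.41  1.18  0.18  1.52 -1.11]
8 rows lin [-22.0, 28.3, -0.3] rot [-0.0, 0.03, 4.69] | 35.8
 path [0.595, -0.223, 0.448] [0.562, -0.286, 0.449] [0.493, -0.369, 0.45]
7 rows lin [-25.3, 32.2, 3.9] rot [-0.0, 0.04, 5.35] | 41.1
 path [0.605, -0.199, 0.439] [0.57, -0.273, 0.432] [0.493, -0.369, 0.42]
```

send_rows([
  {"linear": [-25,32,0],"delta_rot": [0,0,5.3],"hand": -1},
  {"linear": [-25,32,0],"delta_rot": [0,0,5.3],"hand": -1},
  {"linear": [-25,32,0],"delta_rot": [0,0,5.3],"hand": -1},
  {"linear": [-25,32,0],"delta_rot": [0,0,5.3],"hand": -1},
  {"linear": [-25,32,0],"delta_rot": [0,0,5.3],"hand": -1},
  {"linear": [-25,32,0],"delta_rot": [0,0,5.3],"hand": -1},
  {"linear": [-25,32,0],"delta_rot": [0,0,5.3],"hand": -1},
  {"linear": [0,0,0],"delta_rot": [0,0,0],"hand": -1},
])

```text
time_s: 7.2
tool_pos: [0.4935, -0.3705, 0.4478]
tcp_rot: [3.14, 0.006, -0.193]
ft_force: [1.1, -0.6, -3.1]
width: 0.0545
grasp_force: 66.1
```

Run:
```python
from h import *
T=plan([.493,-.369,.40],-11.2,2)
save('top','top1.png')
```

```text
2 rows lin [-0.3, -0.7, 23.9] rot [0.06, 0.16, 0.06] | 23.9
 path [0.493, -0.37, 0.424] [0.493, -0.369, 0.4] [0.493, -0.369, 0.4]
```

View pics/top1.png

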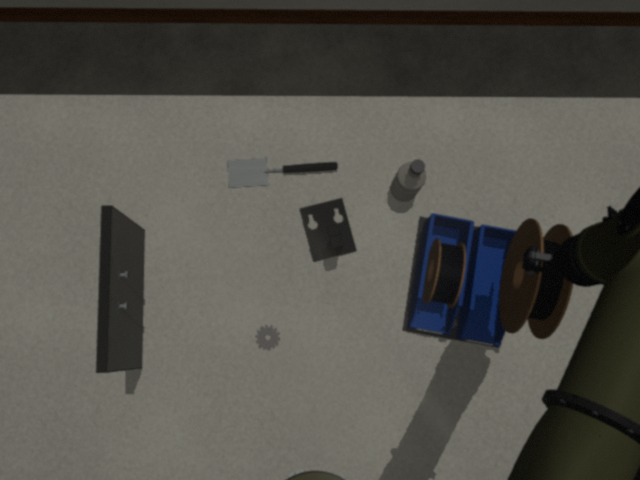

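The spool hangs level, with its flanges parallel to the empty bin (at image (537,278), shifted outward because it is high). Next I lower it.

send_rows([
  {"linear": [0,0,25],"delta_rot": [0,0,0],"hand": -1},
  {"linear": [0,-1,25],"delta_rot": [0,0,0],"hand": -1},
  {"linear": [0,0,25],"delta_rot": [0,0,0],"hand": -1},
  {"linear": [0,0,25],"delta_rot": [0,0,0],"hand": -1},
  {"linear": [0,0,25],"delta_rot": [0,0,0],"hand": -1},
  {"linear": [0,0,25],"delta_rot": [0,0,0],"hand": -1},
  {"linear": [0,0,25],"delta_rot": [0,0,0],"hand": -1},
  {"linear": [0,0,14],"delta_rot": [0,0,0],"hand": -1},
])

```text
time_s: 8.25
tool_pos: [0.4973, -0.3636, 0.2586]
tcp_rot: [-3.14, 0.003, -0.182]
ft_force: [-0.9, -0.4, -3.1]
width: 0.0543
grasp_force: 65.9
```

Run:
```python
from h import *
plan([.493,-.369,.24],-11.2,2)
s=env.sense();print(s['torque'].round(2))
```

```text
2 rows lin [-1.6, 3.1, 9.3] rot [-0.05, 0.1, 0.4] | 9.9
 path [0.495, -0.366, 0.249] [0.493, -0.369, 0.24] [0.493, -0.369, 0.24]
[-0.01  0.03  0.02]
```

send_rows([
  {"linear": [-1.5,3,9],"delta_rot": [0,0,0.4],"hand": -1},
  {"linear": [-1.5,3,10],"delta_rot": [0,0,0.4],"hand": -1},
  {"linear": [0,0,0],"delta_rot": [0,0,0],"hand": -1},
  {"linear": [0,0,1],"delta_rot": [0,0,0],"hand": -0.5},
  {"linear": [0,0,0],"delta_rot": [0,0,0],"hand": 1},
  {"linear": [0,0,0],"delta_rot": [0,0,0],"hand": 1},
  {"linear": [0,0,0],"delta_rot": [0,0,0],"hand": 1},
  {"linear": [0,0,0],"delta_rot": [0,0,0],"hand": 1},
])

```text
time_s: 9.25
tool_pos: [0.4937, -0.3699, 0.2413]
tcp_rot: [3.141, -0.0, -0.196]
ft_force: [0.7, -0.1, 0.1]
width: 0.0856
grasp_force: 0.0
```

Run:
```python
from h import *
s=env.sense();print(s['tool_pos'].round(4),s['width'],s['ft_force'].round(1))
T=plan([.493,-.369,.34],-11.2,4)
T=mk([.493,-.369,.34],down(-11.2))
az=np.radians(14.31);o=np.array([.5709,-.0434]);lip=o+.035*np.array([np.cos(az),np.sin(az)]);print(lip)
plan([*lip,.26],14.3,9,T)
```

```text
[ 0.4937 -0.3699  0.2413] 0.0856307900458658 [ 0.7 -0.1  0.1]
4 rows lin [-0.2, -0.2, -24.7] rot [0.0, -0.0, -0.01] | 24.7
 path [0.493, -0.369, 0.291] [0.493, -0.369, 0.315] [0.493, -0.369, 0.34]
[ 0.60481404 -0.03474912]
9 rows lin [12.6, -37.4, 8.9] rot [0.0, 0.0, -2.83] | 40.5
 path [0.547, -0.264, 0.313] [0.574, -0.189, 0.296] [0.605, -0.035, 0.26]
```

send_rows([
  {"linear": [0,0,-25],"delta_rot": [0,0,0],"hand": 1},
  {"linear": [0,0,-25],"delta_rot": [0,0,0],"hand": 1},
  {"linear": [0,0,-25],"delta_rot": [0,0,0],"hand": 1},
  {"linear": [0,0,-25],"delta_rot": [0,0,0],"hand": 1},
  {"linear": [12.5,-37.5,9],"delta_rot": [0,0,-2.8],"hand": 1},
  {"linear": [12.5,-37.5,9],"delta_rot": [0,0,-2.8],"hand": 1},
  {"linear": [12.5,-37.5,9],"delta_rot": [0,0,-2.8],"hand": 1},
  {"linear": [12.5,-37.5,9],"delta_rot": [0,0,-2.8],"hand": 1},
])

```text
time_s: 10.25
tool_pos: [0.5621, -0.2261, 0.305]
tcp_rot: [3.142, -0.0, 0.001]
ft_force: [-0.9, -0.5, -0.3]
width: 0.0853
grasp_force: 0.0
```

Run:
```python
from h import *
plan([.6048,-.0347,.26],14.3,6)
```

```text
6 rows lin [10.4, -31.1, 7.5] rot [0.0, -0.0, -2.38] | 33.6
 path [0.582, -0.164, 0.29] [0.596, -0.1, 0.275] [0.605, -0.035, 0.26]
```

send_rows([
  {"linear": [10.5,-31,7.5],"delta_rot": [0,0,-2.4],"hand": 1},
  {"linear": [10.5,-31,7.5],"delta_rot": [0,0,-2.4],"hand": 1},
  {"linear": [10.5,-31,7.5],"delta_rot": [0,0,-2.4],"hand": 1},
  {"linear": [10.5,-31,7.5],"delta_rot": [0,0,-2.4],"hand": 1},
  {"linear": [10.5,-31,7.5],"delta_rot": [0,0,-2.4],"hand": 1},
  {"linear": [10.5,-31,7.5],"delta_rot": [0,0,-2.4],"hand": 1},
  {"linear": [0,0,0],"delta_rot": [0,0,0],"hand": 0.2},
  {"linear": [0,0,0],"delta_rot": [0,0,0],"hand": 0.2},
])

```text
time_s: 11.25
tool_pos: [0.6049, -0.0369, 0.2602]
tcp_rot: [3.141, 0.0, 0.25]
ft_force: [-0.9, -1.8, 0.4]
width: 0.0525
grasp_force: 0.0
```

Run:
```python
from h import *
d=save('top','top2.png'); a=d['color'].astype(float)
plan([.6048,-.0347,.194],14.3,4)
# bin check
P=[.493,-.369,.108]; print(proj(d,P),proj(d,[.4978,-.3702,.1]))
c=cv2.convertScaleAbs(d['color'][190:360,290:540,::-1],alpha=1.6,beta=10)
cv2.imwrite('pics/top2c.png',cv2.resize(c,None,fx=3.2,fy=3.2,interpolation=cv2.INTER_CUBIC))
```

```text
4 rows lin [0.2, -0.7, 16.6] rot [0.01, 0.0, -0.01] | 16.6
 path [0.605, -0.036, 0.227] [0.605, -0.035, 0.211] [0.605, -0.035, 0.194]
[496.15156751 286.54054436] [495.421366   284.59083867]
```

View pics/top2c.png

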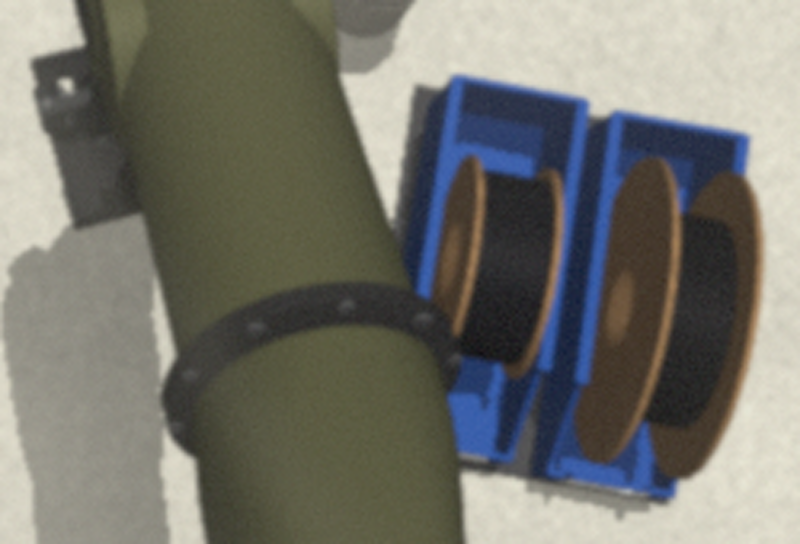

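The spool stands squarely in the empty bin (crop (670,310)), and the arm hides most of the bracket. Next I descend on the lip and pinch it.

send_rows([
  {"linear": [0,-1,16.5],"delta_rot": [0,0,0],"hand": 0.2},
  {"linear": [0,-1,16.5],"delta_rot": [0,0,0],"hand": 0.2},
  {"linear": [0,0,16.5],"delta_rot": [0,0,0],"hand": 0.2},
  {"linear": [0,0,16.5],"delta_rot": [0,0,0],"hand": 0.2},
  {"linear": [0,0,0],"delta_rot": [0,0,0],"hand": -0.2},
  {"linear": [0,0,0],"delta_rot": [0,0,0],"hand": -1},
  {"linear": [0,0,0],"delta_rot": [0,0,0],"hand": -1},
  {"linear": [0,0,0],"delta_rot": [0,0,0],"hand": -1},
], grip_force=25)

```text
time_s: 12.3
tool_pos: [0.6045, -0.0343, 0.1946]
tcp_rot: [3.141, -0.001, 0.25]
ft_force: [-0.4, -0.2, -2.1]
width: 0.023
grasp_force: 28.3
```

Run:
```python
from h import *
s=env.sense();print(s['tool_pos'].round(4),s['tcp_rot'].round(3),s['width'],s['ft_force'].round(1),s['torque'].round(2))
# arc steps in tool frame (x along bracket +z, tool z down), steps of phi
r=lambda p:np.array([35*np.cos(p)-132*np.sin(p),35*np.sin(p)+132*np.cos(p)])
ph=np.radians(np.linspace(0,90,19)); q=np.array([r(p) for p in ph]); dq=np.diff(q,axis=0)
for p,v in zip(np.degrees(ph[1:]),dq): print(p,v[0].round(1),-v[1].round(1))
```

```text
[ 0.6045 -0.0343  0.1946] [ 3.141e+00 -1.000e-03  2.500e-01] 0.022960865174167306 [-0.4 -0.2 -2.1] [ 0.   -0.04 -0.08]
5.0 -11.6 -2.5
10.0 -11.8 -1.5
14.999999999999998 -11.9 -0.5
20.0 -11.9 0.6
25.0 -11.8 1.6
29.999999999999996 -11.6 2.6
35.0 -11.4 3.6
40.0 -11.0 4.6
45.0 -10.6 5.5
50.0 -10.0 6.4
55.0 -9.4 7.3
59.99999999999999 -8.8 8.1
65.0 -8.0 8.8
70.0 -7.2 9.5
75.0 -6.4 10.1
80.0 -5.5 10.6
85.0 -4.5 11.0
90.0 -3.6 11.4
```

send_rows([
  {"linear": [-17,0,-2.2],"delta_rot": [0,5,0],"hand": -1},
  {"linear": [-17,0,-2.2],"delta_rot": [0,5,0],"hand": -1},
  {"linear": [-17,0,-2.2],"delta_rot": [0,5,0],"hand": -1},
  {"linear": [-17,0,-2.2],"delta_rot": [0,5,0],"hand": -1},
  {"linear": [-17,0,-2.2],"delta_rot": [0,5,0],"hand": -1},
  {"linear": [0,0,0],"delta_rot": [0,0,0],"hand": -1},
  {"linear": [0,0,0],"delta_rot": [0,0,0],"hand": -1},
  {"linear": [0,0,0],"delta_rot": [0,0,0],"hand": -1},
])

```text
time_s: 13.3
tool_pos: [0.5287, -0.0577, 0.1906]
tcp_rot: [3.13, -0.401, 0.249]
ft_force: [-2.5, -1.8, 4.5]
width: 0.0233
grasp_force: 29.2
```

Run:
```python
from h import *
s=env.sense();print(s['tool_pos'].round(4),s['tcp_rot'].round(3),s['width'],s['ft_force'].round(1),s['torque'].round(2),s['joint_pos'].round(2))
T=cur();print('lip est',(T[:3,3]+.062*T[:3,2]).round(4))
d=save('side','side3.png')
c=cv2.convertScaleAbs(d['color'][190:310,240:400,::-1],alpha=1.7,beta=10)
cv2.imwrite('pics/side3c.png',cv2.resize(c,(800,600),interpolation=cv2.INTER_CUBIC))
```

```text
[ 0.5287 -0.0577  0.1906] [ 3.13  -0.401  0.249] 0.023329933142289674 [-2.5 -1.8  4.5] [-0.38  0.8  -0.04] [ 0.52  0.43 -0.54  2.18  0.48  0.22 -1.71]
lip est [ 0.5523 -0.0524  0.1336]
```

View pics/side3c.png

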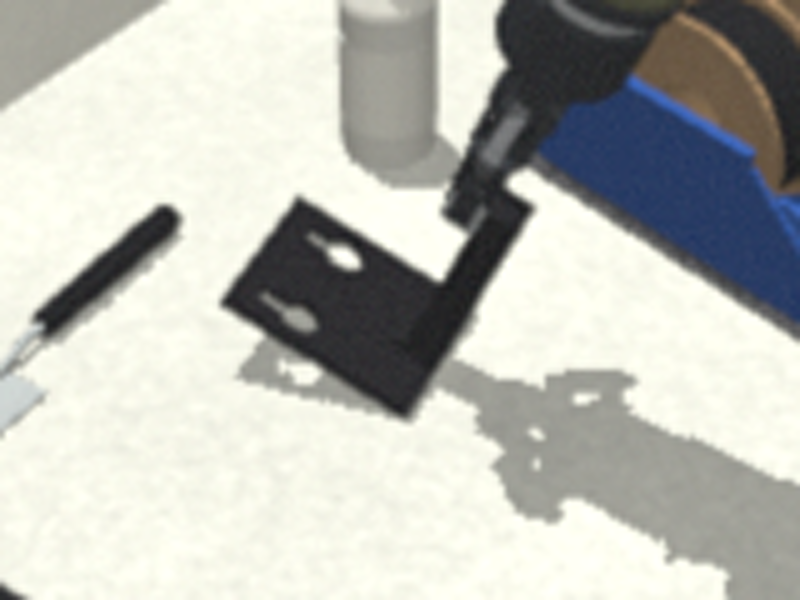

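The bracket is tilted about 22° and held firmly by the pinch, with its lower edge on the bench, but joint 6 is near its lower stop. I'll lay it back, pre-tilt the tool the other way and pinch again.

send_rows([
  {"linear": [17,0,4],"delta_rot": [0,-5,0],"hand": -1},
  {"linear": [17,0,4],"delta_rot": [0,-5,0],"hand": -1},
  {"linear": [17,0,4],"delta_rot": [0,-5,0],"hand": -1},
  {"linear": [17,0,4],"delta_rot": [0,-5,0],"hand": -1},
  {"linear": [10,0,2],"delta_rot": [0,-3,0],"hand": -1},
  {"linear": [0,0,0],"delta_rot": [0,0,0],"hand": -1},
  {"linear": [0,0,0],"delta_rot": [0,0,0],"hand": 0.1},
  {"linear": [0,0,0],"delta_rot": [0,0,0],"hand": 0.1},
])

```text
time_s: 14.35
tool_pos: [0.6052, -0.0376, 0.1913]
tcp_rot: [3.133, 0.0, 0.246]
ft_force: [0.2, 0.7, -0.7]
width: 0.0474
grasp_force: 0.0
```

Run:
```python
from h import *
s=env.sense();print(s['tool_pos'].round(4),s['tcp_rot'].round(3),s['width'],s['ft_force'].round(1),s['torque'].round(2),s['joint_pos'].round(2))
T=cur();print('lip est',(T[:3,3]+.062*T[:3,2]).round(4))
d=img('side'); cv2.imwrite('pics/side4.png',d['color'][:,:,::-1])
# predicted corners of plate vs dark mask
az=np.radians(14.31);zb=np.array([np.cos(az),np.sin(az),0]);yb=np.array([-np.sin(az),np.cos(az),0]);o=np.array([.5709,-.0434,.008])
for z,y in((.125,.05),(.125,-.05),(0,-.05),(0,.05)): print('pred',proj(d,o+zb*z+yb*y).round(1))
c=cv2.convertScaleAbs(d['color'][190:310,240:400,::-1],alpha=1.7,beta=10)
cv2.imwrite('pics/side4c.png',cv2.resize(c,(800,600),interpolation=cv2.INTER_CUBIC))
```

```text
[ 0.6052 -0.0376  0.1913] [3.133 0.    0.246] 0.047418441362749725 [ 0.2  0.7 -0.7] [ 0.03 -0.02 -0.01] [ 0.36  0.63 -0.56  1.7   0.41  0.93 -1.69]
lip est [ 0.6053 -0.0381  0.1293]
pred [279.4 261. ]
pred [294.4 240.7]
pred [332.7 251.3]
pred [319.2 272.7]
```

View pics/side4c.png

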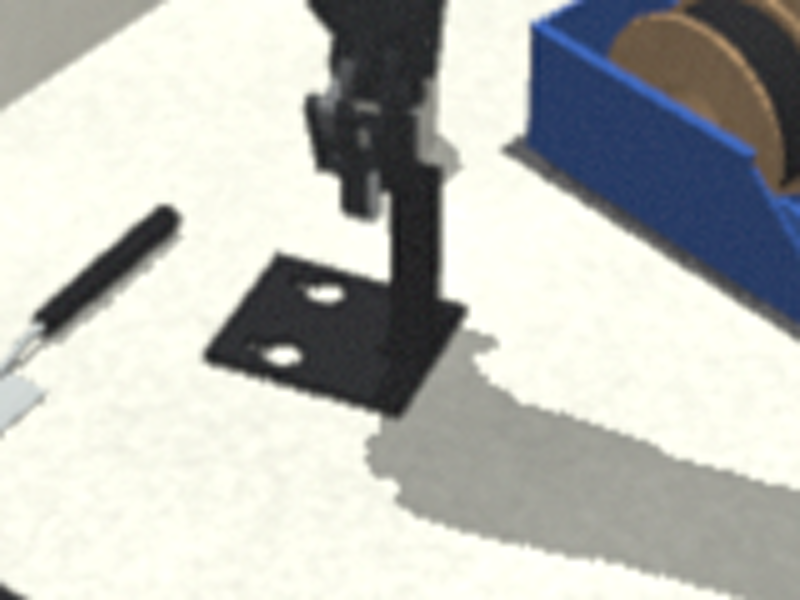

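The bracket is flat again near its first place (corners within about 1-2 px of the prediction), and the fingers are open around the lip. Next I tilt the tool about the lip.

send_rows([
  {"linear": [9.2,-1,-2],"delta_rot": [0,-9,0],"hand": 0.1},
  {"linear": [9.2,-1,0],"delta_rot": [0,-9,0],"hand": 0.1},
  {"linear": [9.2,0,0.7],"delta_rot": [0,-9,0],"hand": 0.1},
  {"linear": [9.2,0,0.7],"delta_rot": [0,-9,0],"hand": 0.1},
  {"linear": [9.2,0,0.7],"delta_rot": [0,-9,0],"hand": 0.1},
  {"linear": [0,0,0],"delta_rot": [0,0,0],"hand": 0.1},
  {"linear": [0,0,0],"delta_rot": [0,0,0],"hand": 0.1},
  {"linear": [0,0,0],"delta_rot": [0,0,0],"hand": 0.1},
])

```text
time_s: 15.4
tool_pos: [0.6448, -0.0271, 0.18]
tcp_rot: [3.127, 0.784, 0.234]
ft_force: [0.7, 0.4, 0.6]
width: 0.047
grasp_force: 0.0
```

Run:
```python
from h import *
s=env.sense();print(s['tool_pos'].round(4),s['tcp_rot'].round(3),s['width'],s['ft_force'].round(1),s['torque'].round(2),s['joint_pos'].round(2))
T=cur();print('lip est',(T[:3,3]+.062*T[:3,2]).round(4),'toolz',T[:3,2].round(3))
for L in(.058,.062,.066):print('lip in tool',(T[:3,:3].T@(np.array([.6048,-.0347,.132])-T[:3,3])*1e3).round(1))
print('pivot in tool',(T[:3,:3].T@(np.array([.5709,-.0434,0])-T[:3,3])*1e3).round(1))
```

```text
[ 0.6448 -0.0271  0.18  ] [3.127 0.784 0.234] 0.047000695842210796 [0.7 0.4 0.6] [ 0.14 -0.77 -0.03] [ 0.09  1.04 -0.39  0.98  0.36  1.96 -1.59]
lip est [ 0.6024 -0.0381  0.1361] toolz [-0.683 -0.178 -0.708]
lip in tool [ 5.1 -2.8 62.7]
lip in tool [ 5.1 -2.8 62.7]
lip in tool [ 5.1 -2.8 62.7]
pivot in tool [ 73.6  -3.9 180.8]
```

send_rows([
  {"linear": [2,-2.8,1],"delta_rot": [0,3,0],"hand": 0.1},
  {"linear": [0,0,0],"delta_rot": [0,0,0],"hand": 0.1},
  {"linear": [0,0,0],"delta_rot": [0,0,0],"hand": -1},
  {"linear": [0,0,0],"delta_rot": [0,0,0],"hand": -1},
  {"linear": [0,0,0],"delta_rot": [0,0,0],"hand": -1},
  {"linear": [0,0,0],"delta_rot": [0,0,0],"hand": -1},
  {"linear": [0,0,0],"delta_rot": [0,0,0],"hand": -1},
  {"linear": [0,0,0],"delta_rot": [0,0,0],"hand": -1},
], grip_force=30)

```text
time_s: 16.4
tool_pos: [0.6451, -0.0244, 0.1765]
tcp_rot: [3.126, 0.734, 0.234]
ft_force: [2.2, -3.3, 6.2]
width: 0.0233
grasp_force: 33.1
```

Run:
```python
from h import *
s=env.sense();print(s['tool_pos'].round(4),s['tcp_rot'].round(3),s['width'],s['ft_force'].round(1),s['torque'].round(2),s['joint_pos'].round(2))
T=cur()
print('lip in tool',(T[:3,:3].T@(np.array([.6048,-.0347,.132])-T[:3,3])*1e3).round(1))
c=(T[:3,:3].T@(np.array([.5709,-.0434,0])-T[:3,3])*1e3);print('pivot in tool',c.round(1))
for a in(5,6,8): print(a,(c-R.from_rotvec([0,a,0],degrees=True).apply(c)).round(2))
```

```text
[ 0.6451 -0.0244  0.1765] [3.126 0.734 0.234] 0.023264530918681855 [ 2.2 -3.3  6.2] [-0.42  0.03  0.4 ] [ 0.09  1.02 -0.4   1.01  0.36  1.9  -1.6 ]
lip in tool [-1.1 -0.3 61. ]
pivot in tool [ 61.3  -1.6 182.4]
5 [-15.66   0.     6.04]
6 [-18.73  -0.     7.41]
8 [-24.79  -0.    10.31]
```

send_rows([
  {"linear": [-18.7,0,7.2],"delta_rot": [0,6,0],"hand": -1},
  {"linear": [-18.7,0,7.2],"delta_rot": [0,6,0],"hand": -1},
  {"linear": [-18.7,0,7.2],"delta_rot": [0,6,0],"hand": -1},
  {"linear": [-18.7,0,7.2],"delta_rot": [0,6,0],"hand": -1},
  {"linear": [-18.7,0,7.2],"delta_rot": [0,6,0],"hand": -1},
  {"linear": [-18.7,0,7.2],"delta_rot": [0,6,0],"hand": -1},
  {"linear": [-18.7,0,7.2],"delta_rot": [0,6,0],"hand": -1},
  {"linear": [-18.7,0,7.2],"delta_rot": [0,6,0],"hand": -1},
])

```text
time_s: 17.4
tool_pos: [0.4932, -0.0615, 0.1755]
tcp_rot: [3.132, -0.107, 0.245]
ft_force: [0.8, -0.4, -1.4]
width: 0.0235
grasp_force: 33.0
```

```bash
cat > st.py <<'E'
from h import *
s=env.sense();print(s['time_s'],s['tool_pos'].round(4),s['tcp_rot'].round(3),round(s['width'],4),s['ft_force'].round(1),s['torque'].round(2),s['joint_pos'].round(2))
T=cur();tilt=np.degrees(np.arctan2(T[:2,2]@T[:2,0]/np.linalg.norm(T[:2,0]),-T[2,2]));phi=tilt+42.1
lip=T[:3,3]+T[:3,:3]@[-.001,0,.061]
c=(T[:3,:3].T@(np.array([.5709,-.0434,0])-T[:3,3])*1e3)
print('tilt',tilt.round(1),'phi',phi.round(1),'lip',lip.round(4),'lip z pred',((35*np.sin(np.radians(phi))+132*np.cos(np.radians(phi)))).round(1),'pivot',c.round(1))
for a in(3,5,6): print(a,(c-R.from_rotvec([0,a,0],degrees=True).apply(c)).round(2))
E
python3 st.py
```

```text
17.4 [ 0.4932 -0.0615  0.1755] [ 3.132 -0.107  0.245] 0.0235 [ 0.8 -0.4 -1.4] [-0.12  0.23  0.02] [ 0.46  0.47 -0.53  2.08  0.39  0.58 -1.65]
tilt 6.2 phi 48.3 lip [ 0.4987 -0.0608  0.1147] lip z pred 114.0 pivot [ 60.5  -0.5 183. ]
3 [-9.5  -0.    3.42]
5 [-15.72   0.     5.97]
6 [-18.8   -0.     7.32]
```

send_rows([
  {"linear": [-15.7,0,5.9],"delta_rot": [0,5,0],"hand": -1},
  {"linear": [-15.7,0,5.9],"delta_rot": [0,5,0],"hand": -1},
  {"linear": [-15.7,0,5.9],"delta_rot": [0,5,0],"hand": -1},
  {"linear": [0,0,0],"delta_rot": [0,0,0],"hand": -1},
  {"linear": [0,0,0],"delta_rot": [0,0,0],"hand": -1},
  {"linear": [0,0,0],"delta_rot": [0,0,0],"hand": -1},
  {"linear": [0,0,0],"delta_rot": [0,0,0],"hand": -1},
  {"linear": [0,0,0],"delta_rot": [0,0,0],"hand": -1},
], grip_force=20)

```text
time_s: 18.4
tool_pos: [0.4606, -0.0751, 0.154]
tcp_rot: [3.114, -0.295, 0.247]
ft_force: [-0.1, 0.0, -1.2]
width: 0.0233
grasp_force: 33.1
```

```bash
python3 st.py
python3 - <<'E'
import numpy as np
r=lambda p:np.array([35*np.cos(p)-132*np.sin(p),35*np.sin(p)+132*np.cos(p)])
t=np.radians(21.2)
for a,b in zip(range(63,90,3),range(66,93,3)):
    d=r(np.radians(b))-r(np.radians(a)); # along zb, up
    # tool x=(cos t, up sin t) ; tool z=(sin t, -cos t)
    print(b,(d[0]*np.cos(t)+d[1]*np.sin(t)).round(1),(d[0]*np.sin(t)-d[1]*np.cos(t)).round(1))
E
```

```text
18.4 [ 0.4606 -0.0751  0.154 ] [ 3.114 -0.295  0.247] 0.0233 [-0.1  0.  -1.2] [-0.06  0.33 -0.07] [ 0.55  0.44 -0.54  2.3   0.75  0.22 -1.95]
tilt 16.9 phi 59.0 lip [ 0.4773 -0.0726  0.0953] lip z pred 97.9 pivot [ 64.9  -8.8 180.5]
3 [-9.36 -0.    3.64]
5 [-15.49   0.     6.34]
6 [-18.51  -0.     7.77]
66 -6.3 3.4
69 -6.1 3.7
72 -5.9 4.0
75 -5.7 4.3
78 -5.4 4.6
81 -5.2 4.9
84 -4.9 5.2
87 -4.6 5.4
90 -4.4 5.7
```

Run:
```python
from h import *
T0=cur(); o=T0[:3,3]+T0[:3,:3]@[.0613,-.0016,.1824]; print('origin',o.round(4))
psi=np.degrees(np.arctan2(T0[1,0],T0[0,0])); 
xb=np.array([np.cos(np.radians(psi)),np.sin(np.radians(psi)),0]); print('psi',psi)
o[2]=0.001
T=T0;n=10;t0=16.9;p0=59
for i in range(1,n+1):
    ph=np.radians(p0+(91-p0)*i/n); t=t0*(1-i/n)
    lip=o+xb*(.035*np.cos(ph)-.132*np.sin(ph))+[0,0,.035*np.sin(ph)+.132*np.cos(ph)]
    Rm=down(psi)@R.from_rotvec([0,t,0],degrees=True).as_matrix()
    T1=mk(lip-Rm@[-.001,0,.061],Rm); S=np.linalg.inv(T)@T1
    print(i,(S[:3,3]*1e3).round(1),R.from_matrix(S[:3,:3]).as_rotvec(degrees=True).round(2),T1[:3,3].round(3)); T=T1
```

```text
origin [ 0.5698 -0.0511 -0.0027]
psi 14.133522229935384
1 [-4.   3.4  0.3] [ 1.56 -1.71 -0.02] [ 0.458 -0.079  0.153]
2 [-4.5  0.   4.3] [-0.   -1.69 -0.  ] [ 0.455 -0.08   0.147]
3 [-4.2  0.   4.8] [-0.   -1.69 -0.  ] [ 0.452 -0.081  0.142]
4 [-3.7  0.   5.3] [ 0.   -1.69  0.  ] [ 0.449 -0.081  0.136]
5 [-3.3  0.   5.8] [ 0.   -1.69  0.  ] [ 0.447 -0.082  0.129]
6 [-2.8  0.   6.2] [-0.   -1.69  0.  ] [ 0.445 -0.082  0.123]
7 [-2.2  0.   6.5] [ 0.   -1.69  0.  ] [ 0.444 -0.083  0.116]
8 [-1.7  0.   6.9] [-0.   -1.69  0.  ] [ 0.443 -0.083  0.109]
9 [-1.1  0.   7.1] [-0.   -1.69  0.  ] [ 0.442 -0.083  0.102]
10 [-0.4  0.   7.3] [-0.   -1.69  0.  ] [ 0.442 -0.083  0.095]
```

send_rows([
  {"linear": [-4,3,0.5],"delta_rot": [1.5,-1.7,0],"hand": -1},
  {"linear": [-4.5,0,4.3],"delta_rot": [0,-1.7,0],"hand": -1},
  {"linear": [-4.2,0,4.8],"delta_rot": [0,-1.7,0],"hand": -1},
  {"linear": [-3.7,0,5.3],"delta_rot": [0,-1.7,0],"hand": -1},
  {"linear": [-3.3,0,5.8],"delta_rot": [0,-1.7,0],"hand": -1},
  {"linear": [0,0,0],"delta_rot": [0,0,0],"hand": -1},
  {"linear": [0,0,0],"delta_rot": [0,0,0],"hand": -1},
  {"linear": [0,0,0],"delta_rot": [0,0,0],"hand": -1},
], grip_force=20)

```text
time_s: 19.4
tool_pos: [0.447, -0.0818, 0.1292]
tcp_rot: [3.141, -0.147, 0.246]
ft_force: [0.4, 0.0, -1.6]
width: 0.0229
grasp_force: 35.1
```

```bash
python3 st.py|head -2
python3 - <<'E'
from h import *
d=save('side','side5.png')
c=cv2.convertScaleAbs(d['color'][190:310,240:400,::-1],alpha=1.7,beta=10)
cv2.imwrite('pics/side5c.png',cv2.resize(c,(800,600),interpolation=cv2.INTER_CUBIC))
E
```

```text
19.4 [ 0.447  -0.0818  0.1292] [ 3.141 -0.147  0.246] 0.0229 [ 0.4  0.  -1.6] [-0.11  0.33 -0.  ] [ 0.59  0.52 -0.62  2.25  0.69  0.4  -1.89]
tilt 8.4 phi 50.5 lip [ 0.4547 -0.0799  0.0687] lip z pred 110.9 pivot [109.2  -7.2 146.8]
```

View pics/side5c.png

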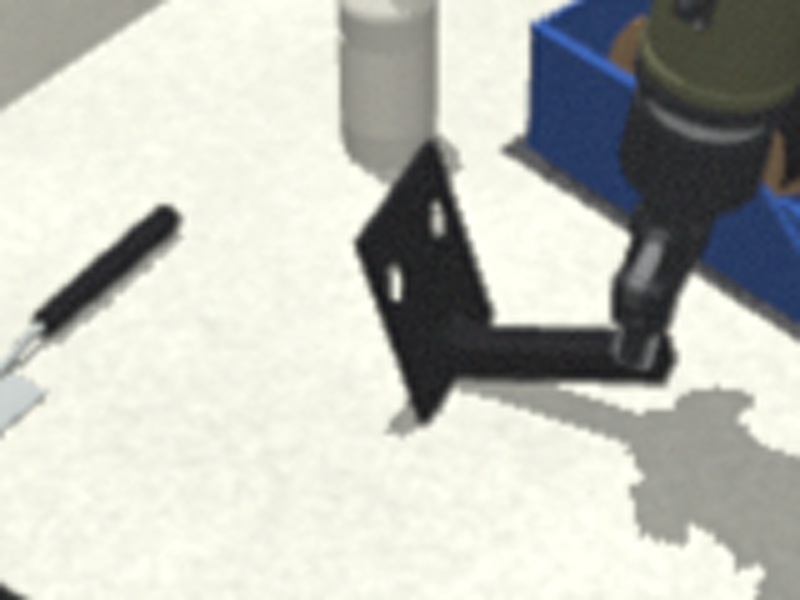

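The bracket pivots in the pinch and stands at about 75°, its edge on the bench near crop (420,420). I continue down the arc and let go.

send_rows([
  {"linear": [-2.8,0,6.2],"delta_rot": [0,-1.7,0],"hand": -1},
  {"linear": [-2.2,0,6.5],"delta_rot": [0,-1.7,0],"hand": -1},
  {"linear": [-1.7,0,6.9],"delta_rot": [0,-1.7,0],"hand": -1},
  {"linear": [-1.1,0,7.1],"delta_rot": [0,-1.7,0],"hand": -1},
  {"linear": [-0.4,0,6.5],"delta_rot": [0,-1.6,0],"hand": -1},
  {"linear": [0,0,0],"delta_rot": [0,0,0],"hand": -1},
  {"linear": [0,0,0],"delta_rot": [0,0,0],"hand": -1},
  {"linear": [0,0,0],"delta_rot": [0,0,0],"hand": -1},
])

```text
time_s: 20.45
tool_pos: [0.442, -0.0831, 0.0953]
tcp_rot: [3.141, -0.001, 0.246]
ft_force: [0.1, -0.2, -1.5]
width: 0.0231
grasp_force: 36.2
```

send_rows([
  {"linear": [0,0,0],"delta_rot": [0,0,0],"hand": -0.4},
  {"linear": [0,0,0],"delta_rot": [0,0,0],"hand": 0.2},
  {"linear": [0,0,0],"delta_rot": [0,0,0],"hand": 0.2},
  {"linear": [0,0,0],"delta_rot": [0,0,0],"hand": 0.2},
  {"linear": [0,0,0],"delta_rot": [0,0,0],"hand": 0.2},
  {"linear": [0,0,-15],"delta_rot": [0,0,0],"hand": 0.2},
  {"linear": [0,0,-20],"delta_rot": [0,0,0],"hand": 0.2},
  {"linear": [0,0,0],"delta_rot": [0,0,0],"hand": 0.2},
])

```text
time_s: 21.45
tool_pos: [0.4423, -0.0833, 0.1311]
tcp_rot: [3.14, -0.002, 0.245]
ft_force: [0.5, -0.9, -0.1]
width: 0.0513
grasp_force: 0.0
```

```bash
python3 st.py|head -2
python3 - <<'E'
from h import *
for n in('side','top'):
    d=save(n,n+'6.png')
    g=d['color'].max(2)
    if n=='side':
        m=(g[200:290,285:420]<38).astype(np.uint8); 
        for r in m[::2]: print(''.join('#' if v else '.' for v in r))
E
```

```text
21.45 [ 0.4423 -0.0833  0.1311] [ 3.14e+00 -2.00e-03  2.45e-01] 0.0513 [ 0.5 -0.9 -0.1] [-0.03  0.05 -0.02] [ 0.58  0.55 -0.66  2.16  0.6   0.61 -1.83]
tilt 0.1 phi 42.2 lip [ 0.4415 -0.0836  0.07  ] lip z pred 121.3 pivot [134.2  -7.7 131.3]
.............................................................................#....####.###.#..#.....###############....................
.............................................................................###....###..##.#.#...####.##....########..................
..............................................................................#####.............#..........###########.................
..............................................................................#########.................##############.................
..............................................................................#########################################................
..............................................................................###...#######################...##########...............
.........................................
[... 4562 characters left out ...]
....................
.......................................................................................................................................
.......................................................................................................................................
.......................................................................................................................................
.......................................................................................................................................
.......................................................................................................................................
```

Run:
```python
from h import *
d=img('side'); a=np.radians(14.1); x=np.array([np.cos(a),np.sin(a),0]);y=np.array([-np.sin(a),np.cos(a),0]);o=np.array([.5700,-.0508,0])
for n,X,Y,Z in(('BL back',0,.05,0),('BL front',-.008,.05,0),('TL back',0,.05,.125),('TL front',-.008,.05,.125),('TR back',0,-.05,.125),('TR front',-.008,-.05,.125),('BR front',-.008,-.05,0),('arm end bot',-.138,.012,0),('arm end bot R',-.138,-.012,0)):
    print(n,proj(d,o+X*x+Y*y+[0,0,Z]).round(1))
g=d['color'].max(2)
# sub-pixel edges on rows: left edge of plate
for r in (240,250,260): print(r,g[r,318:342].tolist())
for c in (326,330,334): print('col',c,g[262:282,c].tolist(), g[215:245,c].tolist())
arm=o-.068*x; print('arm grasp',arm)
```

```text
BL back [321.  273.4]
BL front [323.6 274.2]
TL back [320.9 239.2]
TL front [323.7 239.9]
TR back [335.1 218.4]
TR front [337.8 219.1]
BR front [337.  252.8]
arm end bot [371.9 278.3]
arm end bot R [374.7 272.9]
240 [146, 144, 144, 145, 130, 50, 16, 17, 16, 16, 15, 15, 16, 14, 17, 14, 15, 16, 12, 22, 67, 122, 144, 144]
250 [143, 142, 143, 144, 129, 46, 12, 16, 17, 22, 17, 15, 13, 17, 13, 11, 16, 14, 11, 28, 83, 142, 144, 142]
260 [141, 142, 145, 146, 132, 47, 11, 14, 17, 14, 14, 16, 14, 18, 19, 16, 17, 19, 16, 15, 22, 25, 24, 24]
col 326 [15, 13, 17, 17, 14, 16, 13, 13, 15, 24, 40, 61, 77, 86, 100, 129, 132, 138, 138, 139] [80, 78, 71, 73, 76, 82, 88, 88, 86, 86, 86, 88, 108, 143, 144, 147, 149, 146, 140, 119, 65, 35, 24, 19, 17, 16, 16, 15, 18, 14]
col 330 [17, 16, 15, 17, 37, 66, 87, 88, 89, 89, 85, 86, 86, 86, 87, 87, 85, 84, 105, 139] [140, 141, 140, 130, 101, 86, 85, 85, 86, 94, 116, 139, 138, 120, 77, 40, 25, 22, 22, 16, 15, 11, 12, 15, 16, 16, 13, 14, 14, 17]
col 334 [19, 14, 15, 14, 26, 56, 85, 87, 88, 87, 86, 85, 86, 90, 105, 116, 139, 138, 138, 139] [139, 140, 142, 142, 142, 138, 133, 118, 76, 39, 25, 20, 20, 17, 17, 16, 15, 14, 15, 14, 14, 14, 12, 15, 16, 15, 15, 17, 12, 14]
arm grasp [ 0.5040487  -0.06736582  0.        ]
```

send_rows([
  {"linear": [15,0,0],"delta_rot": [0,0,0],"hand": 0.2},
  {"linear": [15,0,0],"delta_rot": [0,0,0],"hand": 0.2},
  {"linear": [15,0,0],"delta_rot": [0,0,0],"hand": 0.2},
  {"linear": [15,0,0],"delta_rot": [0,0,0],"hand": 0.2},
  {"linear": [0,0,0],"delta_rot": [0,0,0],"hand": 0.2},
  {"linear": [0,0,16],"delta_rot": [0,0,0],"hand": 0.2},
  {"linear": [0,0,16],"delta_rot": [0,0,0],"hand": 0.2},
  {"linear": [0,0,14],"delta_rot": [0,0,0],"hand": 0.2},
])

```text
time_s: 22.6
tool_pos: [0.4991, -0.0688, 0.0827]
tcp_rot: [3.141, 0.001, 0.246]
ft_force: [-0.3, -0.2, 0.8]
width: 0.0511
grasp_force: 0.0
```

send_rows([
  {"linear": [0,0,1],"delta_rot": [0,0,0],"hand": 0.2},
  {"linear": [0,0,0],"delta_rot": [0,0,0],"hand": -0.3},
  {"linear": [0,0,0],"delta_rot": [0,0,0],"hand": -1},
  {"linear": [0,0,0],"delta_rot": [0,0,0],"hand": -1},
  {"linear": [0,0,0],"delta_rot": [0,0,0],"hand": -1},
  {"linear": [0,0,0],"delta_rot": [0,0,0],"hand": -1},
  {"linear": [0,0,0],"delta_rot": [0,0,0],"hand": -1},
  {"linear": [0,0,0],"delta_rot": [0,0,0],"hand": -1},
], grip_force=60)

```text
time_s: 23.6
tool_pos: [0.5001, -0.0686, 0.0837]
tcp_rot: [3.14, -0.001, 0.246]
ft_force: [-1.6, 0.2, 6.2]
width: 0.0223
grasp_force: 59.7
```

```bash
python3 st.py|head -1
python3 - <<'E'
from h import *
d=img('side'); g=d['color'].max(2)
for r in (240,250,260): print(r,g[r,318:345].tolist())
T=cur();p=T[:3,3]
# studs point, divider frame
st=np.array([.4802,.3795,.178]); psi=np.radians(91.45); dx=np.array([np.cos(psi),np.sin(psi),0])
for back in(.12,.03): print('tcp', (st-(.071+back)*dx)[:2].round(4))
T1=plan([p[0],p[1],.24],14.1,4)
q=st-(.071+.10)*dx
plan([q[0],q[1],.24],91.45,12,T1)
E
```

```text
23.6 [ 0.5001 -0.0686  0.0837] [ 3.14e+00 -1.00e-03  2.46e-01] 0.0223 [-1.6  0.2  6.2] [0.09 0.27 0.01] [ 0.47  0.68 -0.58  2.06  0.67  0.59 -1.91]
240 [148, 147, 148, 148, 133, 51, 17, 19, 17, 15, 16, 17, 13, 13, 13, 17, 14, 16, 14, 22, 66, 124, 147, 147, 147, 141, 109]
250 [146, 145, 145, 146, 132, 47, 10, 15, 19, 24, 17, 15, 18, 16, 13, 16, 16, 12, 13, 28, 85, 145, 147, 144, 142, 142, 111]
260 [143, 144, 148, 149, 134, 49, 12, 14, 18, 15, 15, 15, 15, 14, 16, 18, 18, 19, 18, 20, 21, 26, 26, 24, 23, 19, 19]
tcp [0.485  0.1886]
tcp [0.4828 0.2785]
4 rows lin [0.0, 0.0, -39.1] rot [0.02, -0.01, -0.01] | 39.1
 path [0.5, -0.069, 0.162] [0.5, -0.069, 0.201] [0.5, -0.069, 0.24]
12 rows lin [18.1, -17.2, -0.0] rot [-0.0, 0.0, -6.45] | 25.0
 path [0.538, 0.023, 0.24] [0.538, 0.098, 0.24] [0.485, 0.209, 0.24]
```

send_rows([
  {"linear": [0,0,-10],"delta_rot": [0,0,0],"hand": -1},
  {"linear": [0,0,-29],"delta_rot": [0,0,0],"hand": -1},
  {"linear": [0,0,-29],"delta_rot": [0,0,0],"hand": -1},
  {"linear": [0,0,-29],"delta_rot": [0,0,0],"hand": -1},
  {"linear": [18,-17,0],"delta_rot": [0,0,-6.4],"hand": -1},
  {"linear": [18,-17,0],"delta_rot": [0,0,-6.4],"hand": -1},
  {"linear": [18,-17,0],"delta_rot": [0,0,-6.4],"hand": -1},
  {"linear": [18,-17,0],"delta_rot": [0,0,-6.4],"hand": -1},
])

```text
time_s: 24.65
tool_pos: [0.5383, 0.0224, 0.1805]
tcp_rot: [3.141, 0.001, 0.696]
ft_force: [0.3, -0.5, -1.2]
width: 0.0222
grasp_force: 59.1
```

send_rows([
  {"linear": [18,-17,0],"delta_rot": [0,0,-6.4],"hand": -1},
  {"linear": [18,-17,0],"delta_rot": [0,0,-6.4],"hand": -1},
  {"linear": [18,-17,0],"delta_rot": [0,0,-6.4],"hand": -1},
  {"linear": [18,-17,0],"delta_rot": [0,0,-6.4],"hand": -1},
  {"linear": [18,-17,0],"delta_rot": [0,0,-6.4],"hand": -1},
  {"linear": [18,-17,0],"delta_rot": [0,0,-6.4],"hand": -1},
  {"linear": [0,0,0],"delta_rot": [0,0,0],"hand": -1},
  {"linear": [0,0,0],"delta_rot": [0,0,0],"hand": -1},
])

```text
time_s: 25.65
tool_pos: [0.5155, 0.1652, 0.18]
tcp_rot: [3.141, 0.002, 1.361]
ft_force: [0.2, -0.5, -1.4]
width: 0.0224
grasp_force: 59.1
```

```bash
python3 st.py|head -1
python3 - <<'E'
from h import *
st=np.array([.4802,.3795,.178]); psi=np.radians(91.45); dx=np.array([np.cos(psi),np.sin(psi),0])
q=st-(.071+.10)*dx
plan([q[0],q[1],.18],91.45,4)
E
```

```text
25.65 [0.5155 0.1652 0.18  ] [3.141e+00 2.000e-03 1.361e+00] 0.0224 [ 0.2 -0.5 -1.4] [-0.01  0.   -0.  ] [ 0.25  0.68 -1.    1.88  0.7   0.97 -1.27]
4 rows lin [9.8, -9.0, -0.0] rot [0.01, 0.03, -3.37] | 13.4
 path [0.501, 0.188, 0.18] [0.493, 0.198, 0.18] [0.485, 0.209, 0.18]
```

send_rows([
  {"linear": [10,-9,0],"delta_rot": [0,0,-3.4],"hand": -1},
  {"linear": [10,-9,0],"delta_rot": [0,0,-3.4],"hand": -1},
  {"linear": [10,-9,0],"delta_rot": [0,0,-3.4],"hand": -1},
  {"linear": [10,-9,0],"delta_rot": [0,0,-3.4],"hand": -1},
  {"linear": [0,0,0],"delta_rot": [0,0,0],"hand": -1},
  {"linear": [0,0,0],"delta_rot": [0,0,0],"hand": -1},
  {"linear": [0,0,0],"delta_rot": [0,0,0],"hand": -1},
  {"linear": [0,0,0],"delta_rot": [0,0,0],"hand": -1},
])

```text
time_s: 26.65
tool_pos: [0.4846, 0.2095, 0.1798]
tcp_rot: [3.141, 0.001, 1.599]
ft_force: [-0.4, -1.0, -0.8]
width: 0.0226
grasp_force: 59.1
```

```bash
python3 st.py|head -1
python3 - <<'E'
from h import *
d=save('top','top7.png'); s=save('side','side7.png')
A=cv2.convertScaleAbs(d['color'][200:380,90:330,::-1],alpha=2.2,beta=10)
B=cv2.convertScaleAbs(s['color'][240:440,160:330,::-1],alpha=2.2,beta=10)
o=np.zeros((600,800,3),np.uint8)
A=cv2.resize(A,None,fx=3.3,fy=3.3,interpolation=cv2.INTER_CUBIC); o[:A.shape[0],:A.shape[1]]=A
cv2.imwrite('pics/c7.png',o)
E
```

```text
26.65 [0.4846 0.2095 0.1798] [3.141e+00 1.000e-03 1.599e+00] 0.0226 [-0.4 -1.  -0.8] [-0.06 -0.01 -0.02] [ 0.19  0.69 -1.06  1.91  0.73  0.98 -1.18]
```

View pics/c7.png

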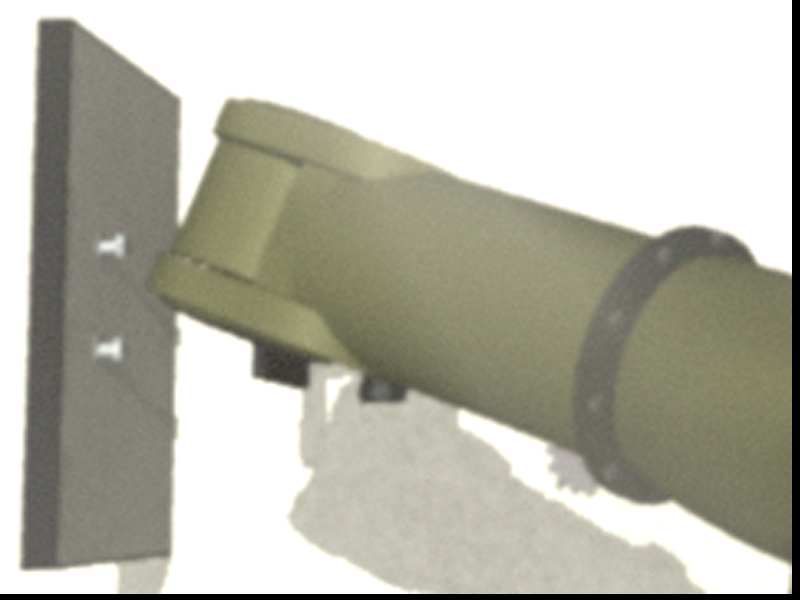

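The last allowed picture shows the studs clear at crop (112,246) and (108,350), the wrist covering the gripper, and one end of the bracket plate visible at crop (255-308, 345-387). From here on I measure numerically only.

Run:
```python
from h import *
d=img('top'); g=d['color'].max(2)
print(g[300:324,160:192])
T=cur();p=T[:3,3];psi=np.arctan2(T[1,0],T[0,0]);x=np.array([np.cos(psi),np.sin(psi),0]);y=np.array([-np.sin(psi),np.cos(psi),0])
for gx in(.068,.072):
  o=np.array([p[0],p[1],p[2]-.0837])+gx*x
  for n,X,Z in(('back top',0,.125),('front top',-.008,.125),('front bot',-.008,0),('back bot',0,0)): print(gx,n,proj(d,o+X*x+.05*y+[0,0,Z]).round(1))
```

```text
[[ 40  35  35  40  42  42  44  46  52  55  57  59  60  61  63  63  64  65
   65  67  68  67  70  68  68  69  67  65  65  61  53  47]
 [ 72  56  43  37  36  39  41  42  43  46  50  53  57  60  62  63  64  65
   66  67  69  68  69  69  69  68  67  66  64  63  55  47]
 [114  99  78  62  52  42  35  37  37  40  41  45  49  52  56  59  63  65
   64  67  66  69  70  70  69  69  65  64  65  63  61  54]
 [133 126 115 102  91  73  48  33  33  35  36  37  40  42  46  52  55  57
   63  65  69  67  70  70  66  67  66  64  63  64  61  57]
 [135 134 132 128 121 100  67  37  31  33  30  33  34  35  39  40  43  46
   51  56  61  65  68  67  68  67  67  64  64  64  61  62]
 [136 137 137 135 130 112  76  43  31  32  27  28  29  31  31  33  36  38
   41  45  49  54  60  63  65  66  65  65  64  63  63  60]
 [137 137 137 136 130 113  80  43  35  32  30  26  28  29  27  27  31  34
   34  36  41  42  45  50  54  57  61  61  63  62  61  61]
 [134 134 134 134 131 111  77  46  36  34  29  26  28  23  25  30  29  28
   27  32  32  37  36  40  41  44  50  53  57  58  59  60]
 [132 132 132 134 131 113  77  44  3
[... 1628 characters left out ...]
7 138
  137 135 128 107  87  84  86  85  86  85  94 118 127 109]
 [138 136 133 134 135 136 137 136 137 136 135 135 135 134 134 135 138 138
  138 138 129 106  87  85  86  86  84  85  94 116 121 104]
 [138 137 135 133 134 135 136 136 135 134 134 134 135 136 135 135 136 137
  138 136 129 106  85  84  85  86  86  85  94 112 110  95]
 [137 136 134 132 133 135 135 135 134 134 132 134 135 137 136 137 134 133
  135 135 128 105  86  83  84  85  85  87  96 110 105  90]]
0.068 back top [167.3 313.3]
0.068 front top [171.7 313.2]
0.068 front bot [184.7 316.5]
0.068 back bot [180.7 316.6]
0.072 back top [165.1 313.4]
0.072 front top [169.5 313.3]
0.072 front bot [182.7 316.5]
0.072 back bot [178.8 316.6]
```

send_rows([
  {"linear": [10,1.7,0],"delta_rot": [0,0,0.15],"hand": -1},
  {"linear": [14,0,0],"delta_rot": [0,0,0],"hand": -1},
  {"linear": [14,0,0],"delta_rot": [0,0,0],"hand": -1},
  {"linear": [14,0,0],"delta_rot": [0,0,0],"hand": -1},
  {"linear": [14,0,0],"delta_rot": [0,0,0],"hand": -1},
  {"linear": [12,0,0],"delta_rot": [0,0,0],"hand": -1},
  {"linear": [0,0,0],"delta_rot": [0,0,0],"hand": -1},
  {"linear": [0,0,0],"delta_rot": [0,0,0],"hand": -1},
])

```text
time_s: 27.8
tool_pos: [0.484, 0.2875, 0.1796]
tcp_rot: [3.141, 0.002, 1.597]
ft_force: [0.7, -0.7, -1.5]
width: 0.0224
grasp_force: 59.1
```

Run:
```python
from h import *
d0=cv2.imread('pics/top7.png').max(2).astype(float); d=img('top')
for r0 in(269,300):
    s=d0[r0:r0+12,122:130]; w=np.clip(s-np.median(d0[r0:r0+12,129:136])-8,0,None); c=(w.sum(1)@np.arange(r0,r0+12)/w.sum(), w.sum(0)@np.arange(122,130)/w.sum()); print(np.round(c,2),onplane(d,(c[1],c[0]),.178).round(4))
st=np.array([.4822,.3795]);psi=np.radians(91.45);dx=np.array([np.cos(psi),np.sin(psi)])
s=env.sense();print(s['tool_pos'],s['tcp_rot'],s['ft_force'].round(1),s['joint_pos'].round(2)); e=st-s['tool_pos'][:2]
print('gap',e@dx-.071,'lateral (tool y)',e@[dx[1],-dx[0]])
g=d['color'].max(2); print(g[296:330,130:175:3])
```

```text
[273.87 124.43] [0.5104 0.3711 0.178 ]
[305.23 124.02] [0.4502 0.3688 0.178 ]
[0.48406318 0.2872902  0.17964664] [3.14143208e+00 1.84134837e-03 1.59685778e+00] [-0.1  0.4 -1.8] [ 0.03  0.73 -1.03  1.82  0.73  1.03 -1.27]
gap 0.02122741755447166 lateral (tool y) 0.00047074252501703344
[[ 69  68  50  47  47  48  47  49  50  51  51  50  52  51  52]
 [ 69  67  51  46  46  46  47  47  49  49  49  50  51  50  50]
 [ 68  67  56  44  45  47  45  48  48  48  48  49  49  50  52]
 [ 68  67  59  44  44  45  44  46  46  47  47  49  48  49  50]
 [ 70  66  62  47  43  45  45  45  45  46  47  46  48  47  49]
 [ 68  66  63  52  42  43  45  45  45  45  45  46  48  47  49]
 [ 66  66  64  56  42  44  43  42  43  43  43  47  45  47  50]
 [ 67  65  62  57  45  41  40  42  42  45  45  46  47  47  48]
 [ 62  63  62  58  49  37  39  41  42  43  44  43  46  47  46]
 [ 51  59  61  59  54  39  37  42  40  42  42  43  45  46  44]
 [ 39  45  53  57  54  43  38  37  40  43  39  43  43  43  46]
 [ 30  36  41  49  53  47  37  37  38  39  40  40  44  42  44]
 [ 26  29  32  37  46  51  41  35  36  38  39  39  41  42  
[... 627 characters left out ...]
3  61]
 [ 51  51  52  51  72 104  82  83 112  42  33  46  34  23  67]
 [ 52  51  53  52  75 107  82  82 101  43  30  42  31  28  74]
 [ 53  49  52  52  74 106  83  81  88  48  36  44  37  34  79]
 [ 53  49  50  52  74 106  83  83  84  63  54  61  60  59  82]
 [ 54  49  49  50  73 105  85  82  84  77  73  76  77  76  84]
 [ 50  54  50  50  72 105  83  82  84  82  83  81  83  81  84]
 [ 55  53  52  50  69 105  83  79  84  83  83  80  82  81  84]
 [ 54  54  52  50  63 100  83  81  84  84  81  82  81  82  85]
 [ 52  52  53  51  58  90  81  82  84  81  80  83  80  82  85]
 [ 55  53  53  52  58  82  81  83  83  82  81  81  81  84  84]
 [ 55  53  54  51  59  82  81  84  83  81  82  82  83  82  82]]
```

send_rows([
  {"linear": [3,0.5,0],"delta_rot": [0,0,0.05],"hand": -1},
  {"linear": [3,0,0],"delta_rot": [0,0,0],"hand": -1},
  {"linear": [3,0,0],"delta_rot": [0,0,0],"hand": -1},
  {"linear": [3,0,0],"delta_rot": [0,0,0],"hand": -1},
  {"linear": [1,0,0],"delta_rot": [0,0,0],"hand": -1},
  {"linear": [0,0,0],"delta_rot": [0,0,0],"hand": -1},
  {"linear": [0,0,0],"delta_rot": [0,0,0],"hand": -1},
  {"linear": [0,0,0],"delta_rot": [0,0,0],"hand": -1},
])

```text
time_s: 28.85
tool_pos: [0.4841, 0.3008, 0.1797]
tcp_rot: [3.141, 0.001, 1.596]
ft_force: [0.1, -0.1, -2.0]
width: 0.0224
grasp_force: 59.1
```

send_rows([
  {"linear": [2,0,0],"delta_rot": [0,0,0],"hand": -1},
  {"linear": [2,0,0],"delta_rot": [0,0,0],"hand": -1},
  {"linear": [1.5,0,0],"delta_rot": [0,0,0],"hand": -1},
  {"linear": [1,0,0],"delta_rot": [0,0,0],"hand": -1},
  {"linear": [0,0,0],"delta_rot": [0,0,0],"hand": -1},
  {"linear": [0,0,0],"delta_rot": [0,0,0],"hand": -1},
  {"linear": [0,0,0],"delta_rot": [0,0,0],"hand": -1},
  {"linear": [0,0,0],"delta_rot": [0,0,0],"hand": -1},
])

```text
time_s: 29.85
tool_pos: [0.4839, 0.3074, 0.1798]
tcp_rot: [3.141, 0.001, 1.597]
ft_force: [-0.0, -0.7, -0.8]
width: 0.0224
grasp_force: 59.1
```

send_rows([
  {"linear": [0.8,0,0],"delta_rot": [0,0,0],"hand": -1},
  {"linear": [0.8,0,0],"delta_rot": [0,0,0],"hand": -1},
  {"linear": [0.8,0,0],"delta_rot": [0,0,0],"hand": -1},
  {"linear": [0,0,0],"delta_rot": [0,0,0],"hand": -1},
  {"linear": [0,0,0],"delta_rot": [0,0,0],"hand": -1},
  {"linear": [0,0,0],"delta_rot": [0,0,0],"hand": -1},
  {"linear": [0,0,0],"delta_rot": [0,0,0],"hand": -1},
  {"linear": [0,0,0],"delta_rot": [0,0,0],"hand": -1},
])

```text
time_s: 30.85
tool_pos: [0.484, 0.3081, 0.1796]
tcp_rot: [-3.142, 0.005, 1.596]
ft_force: [0.1, -6.2, 3.0]
width: 0.0227
grasp_force: 59.6
```

send_rows([
  {"linear": [-1.8,0,0],"delta_rot": [0,0,0],"hand": -1},
  {"linear": [0,0,2],"delta_rot": [0,0,0],"hand": -1},
  {"linear": [0,0,2],"delta_rot": [0,0,0],"hand": -1},
  {"linear": [0,0,2],"delta_rot": [0,0,0],"hand": -1},
  {"linear": [0,0,2],"delta_rot": [0,0,0],"hand": -1},
  {"linear": [0,0,2],"delta_rot": [0,0,0],"hand": -1},
  {"linear": [0,0,0],"delta_rot": [0,0,0],"hand": -1},
  {"linear": [0,0,0],"delta_rot": [0,0,0],"hand": -1},
])

```text
time_s: 31.85
tool_pos: [0.4839, 0.3079, 0.1694]
tcp_rot: [-3.142, 0.001, 1.597]
ft_force: [1.5, -3.7, -3.1]
width: 0.0221
grasp_force: 58.9
```

send_rows([
  {"linear": [0,0,2],"delta_rot": [0,0,0],"hand": -1},
  {"linear": [0,0,2],"delta_rot": [0,0,0],"hand": -1},
  {"linear": [0,0,2],"delta_rot": [0,0,0],"hand": -1},
  {"linear": [0,0,0],"delta_rot": [0,0,0],"hand": -1},
  {"linear": [0,0,0],"delta_rot": [0,0,0],"hand": -1},
  {"linear": [0,0,0],"delta_rot": [0,0,0],"hand": -1},
  {"linear": [0,0,0],"delta_rot": [0,0,0],"hand": -1},
  {"linear": [0,0,0],"delta_rot": [0,0,0],"hand": -1},
])

```text
time_s: 32.85
tool_pos: [0.4839, 0.3079, 0.1637]
tcp_rot: [3.141, 0.001, 1.597]
ft_force: [0.5, -5.1, -0.7]
width: 0.0224
grasp_force: 59.3
```

send_rows([
  {"linear": [0,0,2],"delta_rot": [0,0,0],"hand": -1},
  {"linear": [0,0,2],"delta_rot": [0,0,0],"hand": -1},
  {"linear": [0,0,1.5],"delta_rot": [0,0,0],"hand": -1},
  {"linear": [0,0,0.7],"delta_rot": [0,0,0],"hand": -1},
  {"linear": [0,0,0],"delta_rot": [0,0,0],"hand": -1},
  {"linear": [0,0,0],"delta_rot": [0,0,0],"hand": -1},
  {"linear": [0,0,0],"delta_rot": [0,0,0],"hand": -1},
  {"linear": [0,0,0],"delta_rot": [0,0,0],"hand": -1},
])

```text
time_s: 33.85
tool_pos: [0.4839, 0.3079, 0.1577]
tcp_rot: [3.141, 0.001, 1.596]
ft_force: [-0.2, -5.6, 1.2]
width: 0.0221
grasp_force: 59.6
```

send_rows([
  {"linear": [0,0,0.8],"delta_rot": [0,0,0],"hand": -1},
  {"linear": [0,0,0.7],"delta_rot": [0,0,0],"hand": -1},
  {"linear": [0,0,0],"delta_rot": [0,0,0],"hand": -1},
  {"linear": [0,0,0],"delta_rot": [0,0,0],"hand": -1},
  {"linear": [0,0,0],"delta_rot": [0,0,0],"hand": -1},
  {"linear": [0,0,0],"delta_rot": [0,0,0],"hand": -1},
  {"linear": [0,0,0],"delta_rot": [0,0,0],"hand": -1},
  {"linear": [0,0,0],"delta_rot": [0,0,0],"hand": -1},
])

```text
time_s: 34.85
tool_pos: [0.4839, 0.3078, 0.1568]
tcp_rot: [3.141, 0.002, 1.596]
ft_force: [-1.4, -8.9, 6.8]
width: 0.0227
grasp_force: 60.4
```

send_rows([
  {"linear": [0,0,-0.7],"delta_rot": [0,0,0],"hand": -1},
  {"linear": [0,0,0],"delta_rot": [0,0,0],"hand": -0.5},
  {"linear": [0,0,0],"delta_rot": [0,0,0],"hand": 0.1},
  {"linear": [0,0,0],"delta_rot": [0,0,0],"hand": 0.2},
  {"linear": [0,0,0],"delta_rot": [0,0,0],"hand": 0.2},
  {"linear": [0,0,0],"delta_rot": [0,0,0],"hand": 0.2},
  {"linear": [0,0,-10],"delta_rot": [0,0,0],"hand": 0.2},
  {"linear": [0,0,-15],"delta_rot": [0,0,0],"hand": 0.2},
])

```text
time_s: 35.85
tool_pos: [0.4838, 0.3081, 0.1825]
tcp_rot: [-3.141, 0.001, 1.597]
ft_force: [0.4, 0.5, -0.1]
width: 0.0513
grasp_force: 0.0
```

send_rows([
  {"linear": [0,0,-20],"delta_rot": [0,0,0],"hand": 0.2},
  {"linear": [0,0,-25],"delta_rot": [0,0,0],"hand": 0.2},
  {"linear": [0,0,-25],"delta_rot": [0,0,0],"hand": 0.2},
  {"linear": [-25,0,-25],"delta_rot": [0,0,0],"hand": 0.2},
  {"linear": [-40,0,-20],"delta_rot": [0,0,0],"hand": 0.2},
  {"linear": [-50,0,-20],"delta_rot": [0,0,0],"hand": 0.2},
  {"linear": [-50,0,-10],"delta_rot": [0,0,0],"hand": 0.2},
  {"linear": [-50,0,0],"delta_rot": [0,0,0],"hand": 0.2},
])

```text
time_s: 36.85
tool_pos: [0.4894, 0.0923, 0.3292]
tcp_rot: [3.138, 0.001, 1.597]
ft_force: [0.7, 0.1, 0.5]
width: 0.0513
grasp_force: 0.0
```

send_rows([
  {"linear": [-50,0,0],"delta_rot": [0,0,0],"hand": 0.2},
  {"linear": [-50,0,0],"delta_rot": [0,0,0],"hand": 0.2},
  {"linear": [-50,0,0],"delta_rot": [0,0,0],"hand": 0.2},
  {"linear": [0,0,0],"delta_rot": [0,0,0],"hand": 0.2},
  {"linear": [0,0,0],"delta_rot": [0,0,0],"hand": 0.2},
  {"linear": [0,0,0],"delta_rot": [0,0,0],"hand": 0.2},
  {"linear": [0,0,0],"delta_rot": [0,0,0],"hand": 0.2},
  {"linear": [0,0,0],"delta_rot": [0,0,0],"hand": 0.2},
])

```text
time_s: 37.85
tool_pos: [0.4933, -0.0559, 0.3273]
tcp_rot: [3.141, 0.001, 1.598]
ft_force: [0.0, 0.5, 0.3]
width: 0.0511
grasp_force: 0.0
```

```bash
python3 st.py|head -1
python3 - <<'E'
from h import *
d=save('top','top9.png'); g=d['color'].max(2)
psi=np.radians(91.45);x=np.array([np.cos(psi),np.sin(psi),0]);y=np.array([-np.sin(psi),np.cos(psi),0])
o=np.array([.480,.3795,.074])
for n,X,Y,Z in(('plate TL',-.008,-.05,.125),('plate TR',-.008,.05,.125),('lip end y-',-.138,-.012,.046),('lip end y+',-.138,.012,.046),('arm end bot',-.138,.012,0),('stud1',-.015,-.03,.104),('stud2',-.015,.03,.104)): print(n,proj(d,o+X*x+Y*y+[0,0,Z]).round(1))
m=g[255:325,108:200]
for r in m[::2]: print(''.join('@' if v>95 else '#' if v<32 else '+' if v<62 else '.' for v in r))
E
```

```text
37.85 [ 0.4933 -0.0559  0.3273] [3.141e+00 1.000e-03 1.598e+00] 0.0511 [0.  0.5 0.3] [ 0.03 -0.04  0.03] [ 0.89  0.53 -1.3   1.78  0.54  1.25 -0.52]
plate TL [120.9 262.2]
plate TR [119.5 315.2]
lip end y- [196.6 284.6]
lip end y+ [196.5 296.5]
arm end bot [200.3 298.3]
stud1 [127.5 273.9]
stud2 [126.7 305.1]
+++++++++++++++++++++++++++++++++++..@@@@@@@@@@@@@@@@@@@@@@@@@@@@@@@@@@@@@@@@@@@@@@@@@@@@@@@
+++++++++++++++++++++++++++++++++++..@@@@@@@@@@@@@@@@@@@@@@@@@@@@@@@@@@@@@@@@@@@@@@@@@@@@@@@
+++++++++++++++++++++++++++++++++++..@@@@@@@@@@@@@@@@@@@@@@@@@@@@@@@@@@@@@@@@@@@@@@@@@@@@@@@
+++++++++++++++++++++++++++++++++++..@@@@@@@@@@@@@@@@@@@@@@@@@@@@@@@@@@@@@@@@@@@@@@@@@@@@@@@
+++++++++++++++++++++++++++++++++++..@@@@@@@@@@@@@@@@@@@@@@@@@@@@@@@@@@@@@@@@@@@@@@@@@@@@@@@
+++++++++++++#####+++++++++++++++++.@@@@@@@@@@@@@@@@@@@@@@@@@@@@@@@@@@@@@@@@@@@@@@@@@@@@@@@@
+++++++++++++##########++++++++++++.@@@@@@@@@@@@@@@@@@@@@@@@@@@@@@@@@@@@@@@@@@@@@@@@@@@@@@@@
+++++++++++++##############++++++++.@@@@@@@@@@@@@@@@@@@@@@@@@@@@@@@@@@@@@@@@@@@@@@@@@@@@@@@@
+++++++++++++###+..++#########+++++.@@@@@@@@@
[... 1765 characters left out ...]
.................................................
++++++++++++##################+++++.................................@@@@@@@@@@@@@@@@@@@@@@..
++++++++++++##################+++++..@@@@@@@@@@@@@@@@@@@@@@@@@@@@@@@@@@@@@@@@@@@@@@@@@@@@@@@
++++++++++++#+################+++++.@@@@@@@@@@@@@@@@@@@@@@@@@@@@@@@@@@@@@@@@@@@@@@@@@@@@@@@@
+++++++++++++++++++++++######++++++.@@@@@@@@@@@@@@@@@@@@@@@@@@@@@@@@@@@@@@@@@@@@@@@@@@@@@@@@
+++++++++++++++++++++++++++++++++++.@@@@@@@@@@@@@@@@@@@@@@@@@@@@@@@@@@@@@@@@@@@@@@@@@@@@@@@@
+++++++++++++++++++++++++++++++++++..@@@@@@@@@@@@@@@@@@@@@@@@@@@@@@@@@@@@@@@@@@@@@@@@@@@@@@@
+++++++++++++++++++++++++++++++++++..@@@@@@@@@@@@@@@@@@@@@@@@@@@@@@@@@@@@@@@@@@@@@@@@@@@@@@@
```

```bash
python3 -c "
from cell import env
print(env.finish_job())"
```

```text
the job is handed in; nothing more can be done
None
```

The spool stands in the empty bin and the bracket hangs on both studs, released. I pushed it down until it stopped, and the last top view shows it close to the home position. I handed the job in at about 38 s; no verdict came back.

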